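# Refill the pump-bottle lane and jog it

### The arm

A 6-joint arm with a two-finger parallel gripper is mounted at the origin on a cart in front of the work surface, level with it; the furniture and walls round the work are solid. World frame = base frame: x ahead of the robot, y to its left, z up, the work surface at z = 0. Lengths are in m, angles in rad, forces in N, time in s.
With the tool pointing down it reaches from about 0.35 to 0.775 m from the base axis. Payload 5.5 kg.
Tool frame: the origin (TCP) lies at the very end of the fingers, on their centre line; the grasp point (between the pads) lies 19 mm behind it; z points along the fingers, y is the direction in which the jaws open and shut (so a half turn about z gives the same grasp; the last joint's range is limited). The gripper opens to 85 mm and grips with 20 to 120 N. Pads are 22 mm wide; open, the fingers measure 114 mm over their backs; the gripper's body (76 mm by 85 mm) begins 54 mm behind the grasp point. The pads swing forward as they close: fully open they stand 13 mm farther back than shut.
Start: joints at [1.189, 0.313, 0.046, 1.304, 0, 1.431], TCP at [0.138, 0.558, 0.231] pointing down, gripper open.
Joint ranges: [-2.76, 2.76], [-0.86, 1.69], [-1.03, 1.26], [-2.2, 2.34], [-1.47, 1.5], [-3.14, 3.14]. Speed limits (rad/s): [2.57, 2.57, 3.14, 3.14, 3.14, 3.14].

### API

Orientations are given as a unit quaternion [w, x, y, z].
In Python, from workcell import get_state, read_camera, hand_in, find_in, silhouettes gives the robot as it stands. The module is installed in compiled form; this text tells all that it offers.
- The arm moves only by the tool send_rows, never from a script. Its argument "deltas" is a list that holds one entry, the list of rows, each a list of 6 numbers: the shift along the world's x, y, z in cm, then the turn, a rotation vector about the world's x, y, z in degrees. In form: [[[dx, dy, dz, wx, wy, wz], ...]]. A call has 1 to 12 rows; each row is the pose to reach, as a shift and turn from the pose commanded when the call began; what a row does not reach only later rows make up. A row lasts 1/10 s, in which the tool goes at most 50 mm and 8.59 degrees, less where a joint would pass 70% of its speed; a pose out of reach is approached as far as the arm can. A call with a gripper value outside its range is refused whole. "jaw" is the opening, from -1 (shut) to 1 (fully open), so that 0 is half open, set as the call begins (left out, the last holds). The fingers move at their own pace and stop on an object; "force" is the grip in N (left out, the last holds). Time passes only in rows, so rows that repeat a pose let the fingers close. It gives the time, the measured TCP pose, the force and the opening at its end, in the units of the state.
- get_state(): the state, without advancing time (a new reading comes with each control period).
- read_camera(name): name is "scene" or "top" or "wrist"; returns a dict with "img" (384x512x3 uint8, red, green, blue), "z_map" (384x512 float32, m along the optical axis (not along the pixel's ray), 0 where there is no reading), "vfov" (degrees; the focal length in pixels is half the picture's height over the tangent of half this angle, whatever the lens; pixels are square), "cx", "cy" (the principal point, pixels), "R" (3x3) and "t" (3): a world point X has camera coordinates R X + t; the wrist camera has in their place "hand_eye" (4x4, takes a point from camera to tool coordinates, whose origin is the TCP and whose axes are the flange's). Camera axes: x right, y down, z forward; pixel columns grow to the right and rows downward; lengths in m; the calibration is good to about 2 mm. The wrist camera is an equidistant fisheye: a pixel r from the principal point sees the ray r / f radians off the axis. A picture is of the moment at which its call begins: read the wrist's pose just before it.
- hand_in(): hands the job in, once; it reports no verdict.
Trained networks look in a picture, given as the dict that the camera call returned (one of the last four; its "shot" number tells which), for a name from the list of things; names that differ only in an ending like _2 or _b are one class to them, and where a whole thing is asked for, a point or a joint stands for the part that bears it (a point fixed in the world has none). Each returns a list of dicts, best first, with "conf" (0 to 1); they miss things now and then, are a little off and sometimes report something else, mostly with a low value. They report only what shows in the picture. A call takes as long as a camera call. They do not tell look-alikes from the thing itself.
- find_in(picture, thing): "box" ([centre column, centre row, width, height] in pixels, round what is visible of it).
- silhouettes(picture, thing): "mask" (384x512 bool, what is visible of it) and "box" ([centre column, centre row, width, height] in pixels, round what is visible of it).
The state is a dict: "clock": time; "joint_pos": joint angles; "qvel": joint speeds; "tau": joint torques, N m; "tcp_pos": TCP position; "orientation": TCP orientation; "wrist_force": force on the tool from outside, world axes, zero at the start; "ft_torque": the same for the moment, N m; "finger_gap": finger opening in m.
Only numpy, scipy, OpenCV 4.12 (cv2) and the standard library are available. Lean on these libraries where they do the work, as an engineer would, in place of code of your own. Each camera call takes 0.05 s, during which the arm holds its last target.

### The job

Refill the bottle lane: one at a time, bring each of the two pump bottles standing in front of the lane to its mouth and push it, upright, in behind the bottle already under the roof, until all three stand in touching single file and have gently pushed the red end buffer in by about half a centimetre, without ramming it further. Then tilt the jog lever on the roof towards the closed end of the lane, hold it over for about a second and let it spring back to the middle. Tip no bottle over, and leave the sanding block, masking tape and small blue case where they are.

Things in the scene. Friction and masses are not known exactly. Their poses are not given: they have to be found in the camera images.
- rack: Fixed bottle lane: steel guide bars under an aluminium roof. Origin at bench level under the middle of the blue front edge of the roof (the mouth); x runs into the lane (to the robot's left), z up. Lane 61 mm wide, bars 10 mm thick at heights 22 and 66 mm. The low bars reach out in front and flare: inner width 61 mm at x = -15 mm, 106 at x = -85. Upper bars begin at x = 50.
- roof_edge (a point): Middle of the roof's front edge, underside, 174 mm up; axes as the rack. Roof x 0 to 275 mm, y +-60 mm, 6 mm thick, front lip up to 190 mm; posts at y = +-50 mm, x = 90 and 240. A hand pointing straight down cannot follow a bottle under it: lean the hand so that the wrist stays back outside the mouth, by 35 to 50 degrees, and push low, 25 to 40 mm above the bench, or the bottle may tip.
- buffer (a joint): Red plate across the lane's far end: how far it is pressed in, m; 0 at the start, hard end 0.020. Yields at about 7 N and stays where left. Its place varies and is not reported: face 193 to 213 mm into the lane before pressing, so the last bottle's rear face ends 25 to 45 mm (plus the press) behind the roof edge. One bottle drags with 1.5 N, three with 4.6 N; the buffer adds 7 N.
- bottle_lead_mid (a point): Already in the lane, under the roof, not yet at the buffer. Pump bottle: white square body 56 x 56 mm up to about 110 mm, steel cap disc 46 mm across at heights 150 to 160 mm (rigid; the bottle can be carried by it). 0.26 kg, friction about 0.6. Point on its axis, 80 mm above its foot; z up, x and y square to its sides (quarter turns are alike). 
- bottle_a_mid (a point): To load; stands between the lane and the robot. Pump bottle: white square body 56 x 56 mm up to about 110 mm, steel cap disc 46 mm across at heights 150 to 160 mm (rigid; the bottle can be carried by it). 0.26 kg, friction about 0.6. Point on its axis, 80 mm above its foot; z up, x and y square to its sides (quarter turns are alike). 
- bottle_b_mid (a point): To load; stands farther right or left (varies). Pump bottle: white square body 56 x 56 mm up to about 110 mm, steel cap disc 46 mm across at heights 150 to 160 mm (rigid; the bottle can be carried by it). 0.26 kg, friction about 0.6. Point on its axis, 80 mm above its foot; z up, x and y square to its sides (quarter turns are alike). 
- jog_lever (a joint): Jog lever on a grey box (90 x 70 mm, top 210 mm high) on the roof: tilt in rad, + towards the far end of the lane, range +-0.6, spring-centred at 0 (0.4 N m per rad, about 3 N at the ball for 0.45 rad). Stick 10 mm thick with a black ball 24 mm across. Hinge across the lane at rack x = 150 mm, y = 0, 212 mm high. Over means beyond 0.3 rad.
- jog_ball (a point): Centre of the jog lever's black ball, 58 mm from the hinge (270 mm above the bench when centred)
- sanding_block_mid (a point): Bystander: brown cork sanding block 45 x 70 x 28 mm; its centre
- masking_tape_mid (a point): Bystander: roll of masking tape lying flat, 103 mm across, 25 mm high; its centre
- tip_case_mid (a point): Bystander: small blue case with a green loop, 45 x 78 x 23 mm; its centre
Mind the look-alikes: they are no part of the job. Leave any orange look-alike of the part that bears bottle_b_mid alone.

How it is judged:
On the way, in this order (a step that is already met when the one before it is completed fails the run):
1. one bottle has been pushed in under the roof between the rails, upright, while the other is still well away from it ((((x of bottle_a_mid in the frame of rack between 0.028 and 0.25 m and y of bottle_a_mid in the frame of rack between -0.01 and 0.01 m and angle between bottle_a_mid's own z axis and vertical below 0.08 rad and height (world z) of bottle_a_mid below 0.09 m) and horizontal distance between bottle_b_mid and bottle_a_mid above 0.1 m) or ((x of bottle_b_mid in the frame of rack between 0.028 and 0.25 m and y of bottle_b_mid in the frame of rack between -0.01 and 0.01 m and angle between bottle_b_mid's own z axis and vertical below 0.08 rad and height (world z) of bottle_b_mid below 0.09 m) and horizontal distance between bottle_a_mid and bottle_b_mid above 0.1 m))), for 0.1 s.
2. both bottles stand in touching single file behind the first and the buffer is pressed in by 2 to 12 mm (x of bottle_a_mid in the frame of rack between 0.04 and 0.25 m and y of bottle_a_mid in the frame of rack between -0.01 and 0.01 m and angle between each of bottle_a_mid, bottle_b_mid, bottle_lead_mid's own z axis and vertical below 0.08 rad and height (world z) of each of bottle_a_mid, bottle_b_mid, bottle_lead_mid below 0.09 m and x of bottle_b_mid in the frame of rack between 0.04 and 0.25 m and y of bottle_b_mid in the frame of rack between -0.01 and 0.01 m and x of bottle_lead_mid in the frame of rack between 0.04 and 0.25 m and y of bottle_lead_mid in the frame of rack between -0.01 and 0.01 m and ((distance between bottle_lead_mid and bottle_a_mid below 0.062 m and distance between bottle_a_mid and bottle_b_mid below 0.062 m) or (distance between bottle_lead_mid and bottle_b_mid below 0.062 m and distance between bottle_b_mid and bottle_a_mid below 0.062 m)) and value of joint buffer between 0.002 and 0.012 m), for 0.2 s.
3. the jog lever is held over towards the far end, beyond 0.3 rad (value of joint jog_lever above 0.3 rad), for 0.5 s.
At the end, for the whole second after the job is handed in: All three bottles stand at rest and upright (within 0.08 rad) in the lane, within 10 mm of its middle line, centres more than 40 mm behind the roof's front edge, neighbours' centres under 62 mm apart; the buffer is pressed in by 2 to 12 mm; the jog lever is back within 0.08 rad of its middle (all of step 2 and value of joint jog_lever between -0.08 and 0.08 rad and linear speed of each of bottle_a, bottle_b, bottle_lead below 0.02 m/s); the robot touches nothing.
It fails at once if a pump bottle is tipped over (angle between any of bottle_a_mid, bottle_b_mid, bottle_lead_mid's own z axis and vertical above 0.6 rad).
It fails at once if the buffer is driven in too far (15 mm) (value of joint buffer above 0.015 m).
It fails at once if a bystander (sanding block, masking tape, blue case) is moved by more than 30 mm (distance of any of sanding_block_mid, masking_tape_mid, tip_case_mid from where it was at the start of the episode above 0.03 m).
It also fails if it takes over 72 s, if anything falls off the work surface, if the arm or the gripper's body presses on something with over 40 N, if the wrist force passes 120 N, or if a joint passes its speed limit or range.

## Working session

There is one attempt and no reset: what is moved stays moved. The work goes in short steps, Python scripts to look and compute and a tool call to move; the robot and the scene stay as the last step left them, time stands still between calls to the robot, and variables do not carry over. Pictures are saved under pics/ and viewed, and the job is handed in when it is done.

Besides the shell and the picture viewer there is one more tool, called in YAML: its name, and indented under it one key for each argument. send_rows: Moves the arm, as the interface text tells. Its arguments: {"type":"object","properties":{"deltas":{"type":"array","items":{"type":"array","items":{"type":"array","items":{"type":"number"}}}},"jaw":{"type":"number"},"force":{"type":"number"}},"required":["deltas"]}

```bash
mkdir -p pics; ls
cat > h.py <<'E'
import numpy as np, cv2
from workcell import *
def save(p,name): cv2.imwrite('pics/'+name,p['img'][:,:,::-1])
def foc(p): return 192/np.tan(np.radians(p['vfov'])/2)
def cloud(p):
    f=foc(p); z=p['z_map']; v,u=np.mgrid[0:384,0:512]
    c=np.stack([(u-p['cx'])/f*z,(v-p['cy'])/f*z,z],-1)
    w=(c-np.array(p['t']))@np.array(p['R'])
    w[z<=0]=np.nan
    return w
E
python3 - <<'E'
from h import *
s=get_state(); print({k:np.round(v,3) for k,v in s.items()})
for n in ['scene','top']:
    p=read_camera(n); save(p,n+'0.png'); print(n,p['shot'],p['vfov'],p['cx'],p['cy'])
    np.savez(n+'0.npz',w=cloud(p),img=p['img'],R=p['R'],t=p['t'],f=foc(p),cx=p['cx'],cy=p['cy'])
    for th in ['rack','bottle_a_mid','jog_lever','sanding_block_mid','masking_tape_mid','tip_case_mid','buffer']:
        print(n,th,[(round(d['conf'],2),np.round(d['box']).tolist()) for d in find_in(p,th)])
E
```

```text
pics
{'clock': np.float64(0.0), 'joint_pos': array([1.189, 0.314, 0.045, 1.304, 0.   , 1.431]), 'qvel': array([-0.   ,  0.   ,  0.001,  0.002, -0.   , -0.   ]), 'tau': array([-0.0000e+00, -4.8063e+01,  2.9853e+01,  2.0000e-02, -0.0000e+00,
        0.0000e+00]), 'tcp_pos': array([0.137, 0.558, 0.23 ]), 'orientation': array([-0.   ,  0.121,  0.993, -0.001]), 'wrist_force': array([-0.498,  0.52 , -0.626]), 'ft_torque': array([ 0.006,  0.009, -0.043]), 'finger_gap': np.float64(0.085)}
scene 1 48.84709264708282 256.7062472573474 191.28040523461223
scene rack [(0.78, [221.0, 238.0, 112.0, 118.0]), (0.56, [260.0, 279.0, 27.0, 57.0])]
scene bottle_a_mid [(0.9, [260.0, 280.0, 28.0, 57.0])]
scene jog_lever [(0.38, [225.0, 244.0, 19.0, 30.0])]
scene sanding_block_mid [(0.88, [301.0, 242.0, 30.0, 25.0])]
scene masking_tape_mid [(0.57, [250.0, 189.0, 26.0, 20.0])]
scene tip_case_mid [(0.66, [235.0, 325.0, 32.0, 23.0])]
scene buffer [(0.55, [259.0, 277.0, 28.0, 53.0])]
top 2 55.21865498701287 254.67295431953497 198.2782634670518
top rack [(0.65, [221.0, 182.0, 112.0, 60.0]), (0.27, [290.0, 236.0, 21.0, 21.0])]
top bottle_a_mid [(0.54, [192.0, 234.0, 21.0, 18.0])]
top jog_lever []
top sanding_block_mid [(0.72, [262.0, 243.0, 16.0, 22.0])]
top masking_tape_mid [(0.55, [302.0, 168.0, 24.0, 26.0])]
top tip_case_mid [(0.65, [163.0, 231.0, 15.0, 8.0])]
top buffer []
```

Run:
```python
import cv2
a=cv2.imread('pics/scene0.png'); cv2.imwrite('pics/s0c.png',cv2.resize(a[140:370,130:390],None,fx=2.6,fy=2.6,interpolation=cv2.INTER_CUBIC))
a=cv2.imread('pics/top0.png'); cv2.imwrite('pics/t0c.png',cv2.resize(a[110:310,130:390],None,fx=3,fy=3,interpolation=cv2.INTER_CUBIC))
```

```text
(no output)
```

View pics/scene0.png

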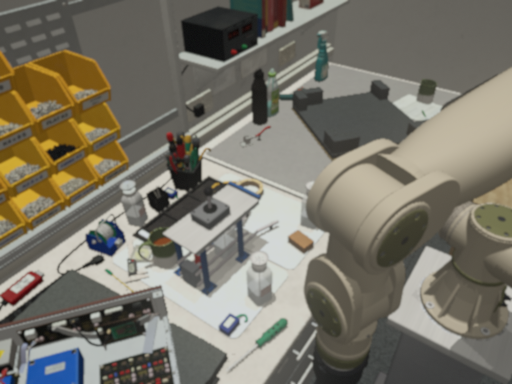

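View pics/s0c.png

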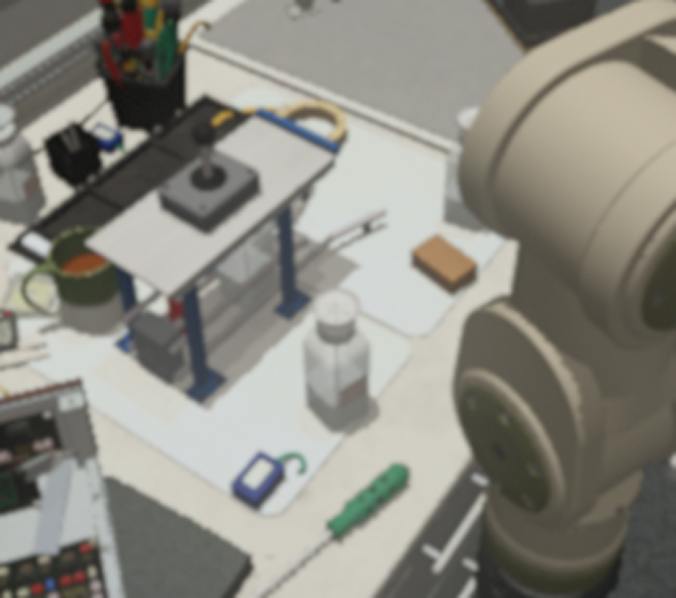

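View pics/t0c.png

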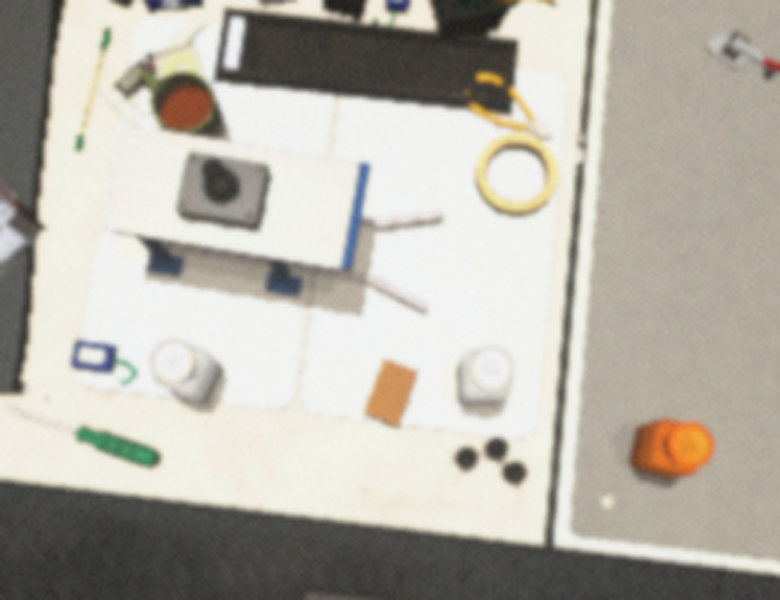

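Run:
```python
import numpy as np,cv2
d=np.load('top0.npz'); w=d['w'];img=d['img']
def P(cx,cy,s=3): 
    u,v=130+cx/s,110+cy/s; u,v=int(round(u)),int(round(v)); return np.round(w[v,u],3)
print('cam',-d['R'].T@d['t'])
for n,c in dict(a=(178,362),b=(488,368),orange=(690,445),roofL=(360,170),roofR=(350,262),roofmid=(355,215),ball=(220,180),barr=(425,305),barl=(440,217),block=(392,392),case=(95,356),tape=(485,175),screw=(140,450)).items(): print(n,P(*c))
x=w.reshape(-1,3); rgb=img.reshape(-1,3).astype(int)
# blue edge
m=(rgb[:,2]>rgb[:,0]+40)&(x[:,2]>.15)&(x[:,2]<.21); q=x[m]; print(len(q)); 
print(np.round(q[np.argsort(q[:,0])][[0,-1]],3), np.round(np.median(q,0),3))
# roof top
m=(x[:,2]>.165)&(x[:,2]<.195)&(x[:,0]<.9); q=x[m].astype(np.float32); 
r=cv2.minAreaRect(q[:,:2].copy()*1000); print(r, np.round(cv2.boxPoints(r)),np.median(q[:,2]))
m=(x[:,2]>.2)&(x[:,2]<.22); q=x[m].astype(np.float32);r=cv2.minAreaRect(q[:,:2].copy()*1000);print(r)
# bottles: cap points
for n,(cx,cy) in dict(a=(178,362),b=(488,368)).items():
    c=P(cx,cy)
    m=(np.linalg.norm(x[:,:2]-c[:2],axis=1)<.06)&(x[:,2]>.02); q=x[m]
    for lo,hi in [(.02,.09),(.09,.12),(.14,.17),(.17,.25)]:
        k=q[(q[:,2]>lo)&(q[:,2]<hi)]
        if len(k)>4: print(n,lo,len(k),np.round(k.min(0),3),np.round(k.max(0),3),np.round(np.median(k,0),3), cv2.minAreaRect((k[:,:2]*1000).astype(np.float32)))
```

```text
cam [0.35216216 0.05804095 1.33633717]
a [0.467 0.293 0.15 ]
b [ 0.499 -0.042  0.159]
orange [ 0.445 -0.261  0.156]
roofL [0.692 0.12  0.191]
roofR [0.592 0.117 0.192]
roofmid [0.641 0.12  0.193]
ball [0.65  0.26  0.244]
barr [0.582 0.029 0.029]
barl [0.696 0.023 0.025]
block [0.474 0.057 0.029]
case [0.475 0.415 0.025]
tape [ 0.763 -0.028  0.001]
screw [0.373 0.345 0.021]
87
[[0.588 0.12  0.194]
 [0.7   0.114 0.189]] [0.642 0.12  0.19 ]
((390.0425720214844, 179.86663818359375), (738.9301147460938, 292.97125244140625), 15.490804672241211) [[ -5. 222.]
 [ 73. -60.]
 [785. 137.]
 [707. 420.]] 0.18129393
((872.467529296875, 242.93133544921875), (1342.5660400390625, 1130.221435546875), 59.73107147216797)
a 0.02 55 [0.436 0.266 0.022] [0.482 0.295 0.089] [0.459 0.272 0.053] ((456.6114807128906, 275.05596923828125), (13.292028427124023, 52.791229248046875), 57.82023620605469)
a 0.09 105 [0.436 0.266 0.092] [0.494 0.326 0.12 ] [0.454 0.279 0.112] ((466.64581298828125, 294.02850341796875), (49.93391036987305, 55.14134216308594), 70.64994812011719)
a 0.14 179 [0.445 0.274 0.15 ] [0.492 0.321 0.167] [0.468 0.298 0.157] ((468.8480529785156, 297.8152160644531), (45.809783935546875, 45.93290710449219), 6.909935474395752)
b 0.02 37 [ 0.47  -0.067  0.023] [ 0.516 -0.013  0.089] [ 0.476 -0.02   0.053] ((484.6243896484375, -31.33065414428711), (66.95247650146484, 30.1381778717041), 54.199092864990234)
b 0.09 105 [ 0.471 -0.073  0.09 ] [ 0.523 -0.013  0.119] [ 0.482 -0.027  0.111] ((490.6290283203125, -35.0851936340332), (66.05765533447266, 42.412689208984375), 53.63324737548828)
b 0.14 176 [ 0.476 -0.065  0.15 ] [ 0.525 -0.019  0.164] [ 0.501 -0.043  0.156] ((500.7068786621094, -43.558921813964844), (45.25120162963867, 45.90174102783203), 52.52573013305664)
```

```bash
python3 - <<'E'
import numpy as np,cv2
d=np.load('top0.npz'); w=d['w'];img=d['img']
x=w.reshape(-1,3); rgb=img.reshape(-1,3).astype(int)
reg=(x[:,0]>.55)&(x[:,0]<.75)&(x[:,1]>.08)&(x[:,1]<.45)
m=reg&(x[:,2]>.165)&(x[:,2]<.2); q=x[m].astype(np.float32)
r=cv2.minAreaRect(q[:,:2].copy()*1000); print('roof',r, np.round(cv2.boxPoints(r)))
m=reg&(x[:,2]>.2)&(x[:,2]<.222)&(x[:,1]>.17); q=x[m].astype(np.float32);r=cv2.minAreaRect(q[:,:2].copy()*1000);print('box',r)
m=reg&(x[:,2]>.235)&(x[:,1]>.17); q=x[m];print('ball',len(q),q.min(0),q.max(0),np.median(q,0))
# blue edge line
m=(rgb[:,2]>rgb[:,0]+40)&(x[:,2]>.15)&(x[:,2]<.21)&reg; q=x[m]
p=np.polyfit(q[:,0],q[:,1],1); print('edge slope',p, np.degrees(np.arctan(p[0])), q[:,1].min(), q[:,1].max())
# low bars
m=(x[:,0]>.5)&(x[:,0]<.75)&(x[:,1]>0)&(x[:,1]<.115)&(x[:,2]>.018)&(x[:,2]<.06)
q=x[m]; 
for y0 in np.arange(.01,.115,.01):
    k=q[(q[:,1]>=y0)&(q[:,1]<y0+.01)]
    L=k[k[:,0]>.64];Rr=k[k[:,0]<.64]
    print(round(y0,3), [ (len(s),np.round([s[:,0].min(),s[:,0].max(),np.median(s[:,2])],3).tolist()) for s in (L,Rr) if len(s)])
# roof sides
m=reg&(x[:,2]>.165)&(x[:,2]<.2); q=x[m]
ys=np.arange(.13,.38,.02); lo=[];hi=[]
for y in ys:
    k=q[abs(q[:,1]-y)<.01]; lo.append(k[:,0].min()); hi.append(k[:,0].max())
print(np.round(lo,3),np.round(hi,3)); print(np.polyfit(ys,lo,1),np.polyfit(ys,hi,1)); print(q[:,1].max())
for n,b in dict(a=(165,210,205,255),b=(270,210,310,255)).items():
    c=img[b[1]:b[3],b[0]:b[2],::-1]; cv2.imwrite(f'pics/{n}_c.png',cv2.resize(c,None,fx=12,fy=12,interpolation=cv2.INTER_CUBIC))
E
python3 - <<'E'
import cv2,numpy as np
a=cv2.imread('pics/a_c.png');b=cv2.imread('pics/b_c.png')
cv2.imwrite('pics/ab.png',cv2.resize(np.hstack([a,b]),(800,450)))
E
```

```text
roof ((652.0294799804688, 251.7981414794922), (274.984130859375, 121.95161437988281), 86.94364929199219) [[584. 118.]
 [706. 111.]
 [720. 386.]
 [598. 392.]]
box ((652.5, 264.33502197265625), (91.20875549316406, 71.07858276367188), 86.12637329101562)
ball 54 [0.64018025 0.2527618  0.24114443] [0.66254528 0.27381228 0.28552632] [0.65034539 0.26326033 0.27892331]
edge slope [-0.04898294  0.15139432] -2.8042744223178224 0.11318911028308955 0.12594321177987317
0.01 []
0.02 [(4, [0.696, 0.7, 0.026]), (1, [0.582, 0.582, 0.029])]
0.03 [(8, [0.691, 0.698, 0.026]), (10, [0.501, 0.586, 0.028])]
0.04 [(9, [0.689, 0.698, 0.025]), (16, [0.501, 0.592, 0.028])]
0.05 [(7, [0.685, 0.693, 0.028]), (14, [0.502, 0.594, 0.028])]
0.06 [(7, [0.683, 0.691, 0.027]), (19, [0.501, 0.601, 0.028])]
0.07 [(7, [0.681, 0.691, 0.028]), (19, [0.5, 0.603, 0.027])]
0.08 [(8, [0.678, 0.685, 0.027]), (7, [0.598, 0.606, 0.026])]
0.09 [(9, [0.676, 0.684, 0.026]), (8, [0.601, 0.613, 0.027])]
0.1 [(8, [0.674, 0.682, 0.028]), (8, [0.604, 0.611, 0.026])]
0.11 [(3, [0.677, 0.681, 0.029]), (3, [0.606, 0.613, 0.026])]
[0.585 0.586 0.588 0.589 0.59  0.591 0.592 0.592 0.594 0.595 0.596 0.597
 0.598] [0.705 0.706 0.706 0.709 0.71  0.711 0.713 0.713 0.713 0.715 0.717 0.717
 0.718]
[0.05330925 0.57845352] [0.05512421 0.69789264]
0.3917532345915298
```

View pics/ab.png

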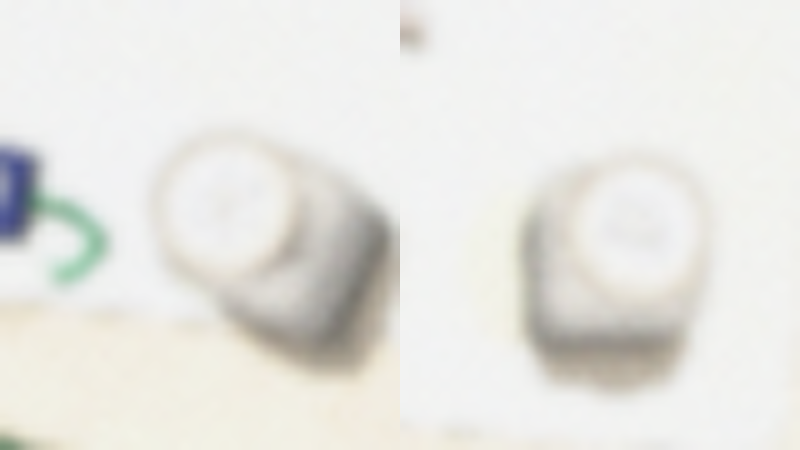

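Run:
```python
import numpy as np
from scipy.optimize import least_squares
W=[np.load(f'{n}0.npz')['w'].reshape(-1,3) for n in ('top','scene')]
for n,c0 in dict(a=(.4688,.2978),b=(.5007,-.0436)).items():
    for src in ([0],[1],[0,1]):
        x=np.concatenate([W[i] for i in src]); 
        r=np.linalg.norm(x[:,:2]-c0,axis=1); q=x[(r<.05)&(x[:,2]>.02)&(x[:,2]<.098)][:,:2]
        if len(q)<10: print(n,src,len(q)); continue
        best=None
        for y0 in np.radians(np.arange(0,90,5)):
            def res(p):
                c,s=np.cos(p[2]),np.sin(p[2]); d=q-p[:2]; u=np.stack([d[:,0]*c+d[:,1]*s,-d[:,0]*s+d[:,1]*c],1)
                return np.concatenate([abs(u).max(1)-.028, (p[:2]-c0)*3])
            o=least_squares(res,[*c0,y0],loss='soft_l1',f_scale=.002)
            if best is None or o.cost<best.cost: best=o
        print(n,src,len(q),np.round(best.x[:2],4),np.degrees(best.x[2])%90,best.cost, np.sqrt(np.mean(best.fun**2)))
```

```text
a [0] 61 [0.4692 0.2979] 73.71897085233724 2.4912513238721835e-05 0.0009690175257090031
a [1] 462 [0.4688 0.2956] 73.22927395733686 0.0002909020367433985 0.0012602053524090019
a [0, 1] 523 [0.469 0.296] 73.58476151929071 0.00040988967632681213 0.0014142749636820153
b [0] 53 [ 0.5008 -0.0431] 7.1466880252057905 1.6587026667410893e-05 0.000850006595762246
b [1] 125 [ 0.5004 -0.0445] 5.382339815564618 0.00015590505578407185 0.0018159715612878337
b [0, 1] 178 [ 0.5007 -0.0441] 5.125945667472016 0.0001907067813332584 0.001672380060001006
```

send_rows:
  deltas:
    - [[4, -4, 2, 0, 0, -8], [7.5, -7.5, 4, 0, 0, -16], [11, -11, 4, 0, 0, -24], [14.5, -14.5, 4, 0, 0, -32], [18, -18, 4, 0, 0, -40], [21.5, -21.5, 4, 0, 0, -48], [25, -25, 4, 0, 0, -56], [26.5, -29.5, 4, 0, 0, -64], [28, -34, 4, 0, 0, -70], [29.5, -38.5, 4, 0, 0, -70], [31, -43, 4, 0, 0, -70], [32.5, -47.5, 4, 0, 0, -70]]
  jaw: 1

```text
clock: 2.0
tcp_pos: [0.4631, 0.0813, 0.2716]
orientation: [0.0, 0.668, 0.744, 0.0]
wrist_force: [1.6, -0.7, 0.7]
finger_gap: 0.0853
```

send_rows:
  deltas:
    - [[1.2, -4.2, 0, 0, 0, 0], [2.5, -8.4, 0, 0, 0, 0], [3.8, -12.5, -2, 0, 0, 0], [3.8, -12.5, -6, 0, 0, 0], [3.8, -12.5, -9, 0, 0, 0], [3.8, -12.5, -12, 0, 0, 0], [3.8, -12.5, -14, 0, 0, 0], [3.8, -12.5, -14, 0, 0, 0]]

```text
clock: 2.8
tcp_pos: [0.4984, -0.0412, 0.1285]
orientation: [-0.003, 0.668, 0.744, -0.001]
wrist_force: [-0.4, 0.6, -0.1]
finger_gap: 0.0852
```

Run:
```python
from h import *
p=read_camera('scene'); save(p,'s1.png'); a=cv2.imread('pics/s1.png'); cv2.imwrite('pics/s1c.png',cv2.resize(a[140:340,180:380],None,fx=3,fy=3,interpolation=cv2.INTER_CUBIC))
p=read_camera('wrist'); save(p,'w1.png'); print(get_state()['tcp_pos'],get_state()['joint_pos'])
```

```text
[ 0.50072256 -0.04169484  0.13170533] [-2.42988944e-01  2.28757374e-01 -3.18988523e-01  1.02322949e+00
  2.09662455e-05  1.22059555e+00]
```

View pics/w1.png

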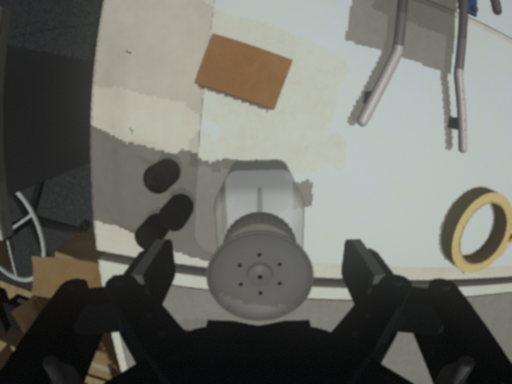

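View pics/s1c.png

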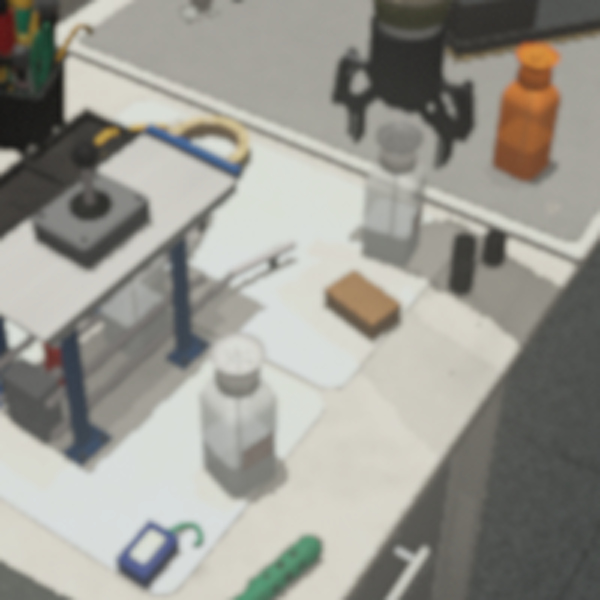

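send_rows:
  deltas:
    - [[0, 0, 0, 0, 0, 0], [0, 0, 0, 0, 0, 0], [0, 0, 0, 0, 0, 0], [0, 0, 0, 0, 0, 0], [0, 0, 0, 0, 0, 0], [0, 0, 0, 0, 0, 0], [0, 0, 2, 0, 0, 0], [0, 0, 4, 0, 0, 0], [0, 0, 4, 0, 0, 0]]
  jaw: -1
  force: 50

```text
clock: 3.8
tcp_pos: [0.5024, -0.042, 0.1739]
orientation: [0.002, 0.668, 0.744, 0.001]
wrist_force: [0.5, -0.8, -3.2]
finger_gap: 0.0442
```

Run:
```python
from h import *
s=get_state();print(s['tcp_pos'],s['wrist_force'],s['finger_gap'])
p=read_camera('scene'); save(p,'s1.png'); a=cv2.imread('pics/s1.png'); cv2.imwrite('pics/s2c.png',cv2.resize(a[140:340,180:380],None,fx=3,fy=3,interpolation=cv2.INTER_CUBIC))
```

```text
[ 0.50241896 -0.04204278  0.17385392] [ 0.50978098 -0.77045464 -3.22761148] 0.04421825572397105
```

View pics/s2c.png

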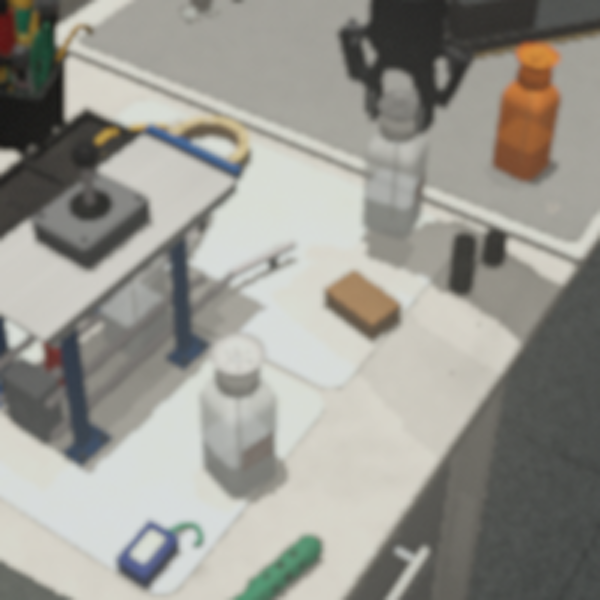

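send_rows:
  deltas:
    - [[2, 1.5, 1, 0, 0, -3], [5, 4, 1, 0, 0, -6], [8, 6.5, 1, 0, 0, -9], [11, 9, 1, 0, 0, -9], [14.1, 11, 1, 0, 0, -9], [14.1, 11, 0, 0, 0, -9], [14.1, 11, -1, 0, 0, -9], [14.1, 11, -1, 0, 0, -9]]

```text
clock: 4.65
tcp_pos: [0.6393, 0.068, 0.1579]
orientation: [-0.002, 0.725, 0.689, -0.002]
wrist_force: [-0.4, -0.4, -3.5]
finger_gap: 0.0444
```

```bash
cat > look.py <<'E'
from h import *
import sys
tag=sys.argv[1]
s=get_state();print(s['clock'],np.round(s['tcp_pos'],4),np.round(s['orientation'],3),np.round(s['wrist_force'],1),s['finger_gap'],np.round(s['joint_pos'],2))
p=read_camera('top'); a=p['img'][:,:,::-1]
q=read_camera('scene'); b=q['img'][:,:,::-1]
np.savez('last.npz',wt=cloud(p),ws=cloud(q),it=p['img'],isc=q['img'])
A=cv2.resize(a[140:270,150:330],(540,390),interpolation=cv2.INTER_CUBIC)
B=cv2.resize(b[160:350,170:340],(436,487),interpolation=cv2.INTER_CUBIC)
cv2.imwrite(f'pics/{tag}_t.png',A); cv2.imwrite(f'pics/{tag}_s.png',B)
E
python3 look.py l1
```

```text
4.65 [0.6393 0.068  0.1579] [-0.002  0.725  0.689 -0.002] [-0.4 -0.4 -3.5] 0.04438761686211021 [-0.02  0.48  0.11  1.21 -0.    1.6 ]
```

View pics/l1_t.png

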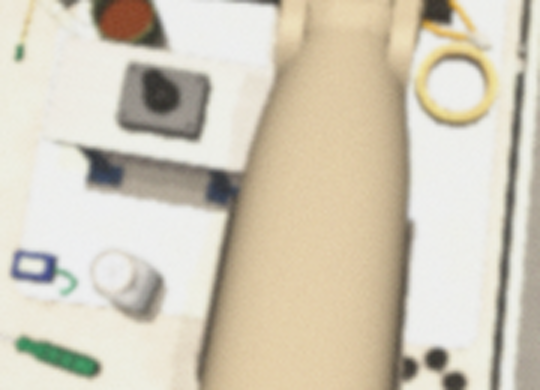

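View pics/l1_s.png

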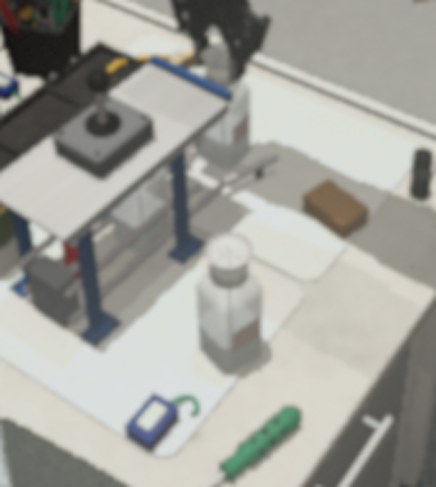

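send_rows:
  deltas:
    - [[0, 0, -1.5, 0, 0, 0], [0, 0, -2.6, 0, 0, 0], [0, 0, -2.9, 0, 0, 0], [0, 0, -2.9, 0, 0, 0], [0, 0, -2.9, 0, 0, 0]]

```text
clock: 5.25
tcp_pos: [0.6413, 0.068, 0.133]
orientation: [0.0, 0.725, 0.689, 0.0]
wrist_force: [-1.0, 0.1, 1.4]
finger_gap: 0.0441
```

Run:
```python
from h import *
s=get_state();print(np.round(s['tcp_pos'],4),s['wrist_force'],s['ft_torque'])
p=read_camera('wrist'); save(p,'w2.png')
p=read_camera('scene'); w=cloud(p); save(p,'s3.png')
a=cv2.imread('pics/s3.png'); cv2.imwrite('pics/s3c.png',cv2.resize(a[170:250,220:300],None,fx=7,fy=7,interpolation=cv2.INTER_CUBIC))
x=w.reshape(-1,3)
c=np.array([.6418,.0665]); q=x[(np.linalg.norm(x[:,:2]-c,axis=1)<.05)&(x[:,2]>.04)&(x[:,2]<.105)]
from scipy.optimize import least_squares
print(len(q))
best=None
for y0 in np.radians(np.arange(-40,45,10)):
    def res(p):
        cc,s=np.cos(p[2]),np.sin(p[2]); d=q[:,:2]-p[:2]; u=np.stack([d[:,0]*cc+d[:,1]*s,-d[:,0]*s+d[:,1]*cc],1)
        return np.concatenate([abs(u).max(1)-.028,(p[:2]-c)*1])
    o=least_squares(res,[*c,y0],loss='soft_l1',f_scale=.002)
    if best is None or o.cost<best.cost: best=o
print(np.round(best.x[:2],4),np.degrees(best.x[2]),best.cost)
```

```text
[0.6413 0.068  0.133 ] [-0.96669243  0.1127707   1.35605249] [ 0.01187972  0.52213368 -0.00551364]
278
[0.6423 0.0653] -0.9084892078793272 0.000282689240683753
```

View pics/w2.png

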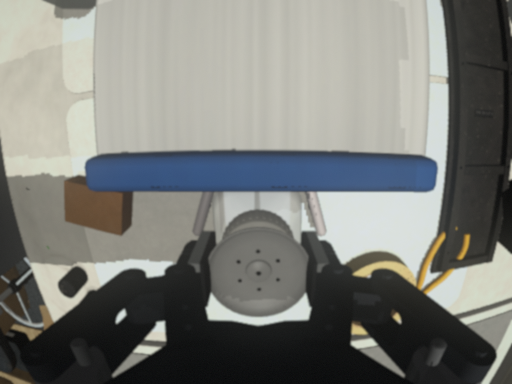

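View pics/s3c.png

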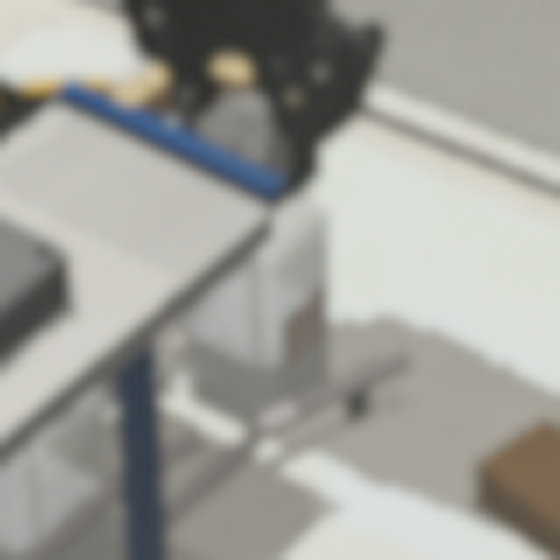

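send_rows:
  deltas:
    - [[0, 0.4, 0, 0, 0, 0], [0, 0.8, 0, 0, 0, 0], [0.1, 1.2, 0, 0, 0, 0], [0.1, 1.6, 0, 0, 0, 0], [0.1, 2.0, 0, 0, 0, 0], [0.1, 2.0, 0, 0, 0, 0]]

```text
clock: 5.95
tcp_pos: [0.6438, 0.088, 0.1347]
orientation: [0.002, 0.724, 0.689, 0.001]
wrist_force: [-3.8, -2.9, 9.5]
finger_gap: 0.0444
```

Run:
```python
from h import *
s=get_state();print(np.round(s['tcp_pos'],4),s['wrist_force'],s['ft_torque'])
p=read_camera('wrist'); save(p,'w3.png')
```

```text
[0.6438 0.088  0.1347] [-3.84627926 -2.94877515  9.46102645] [-0.81464343  0.70024712 -0.05436627]
```

View pics/w3.png

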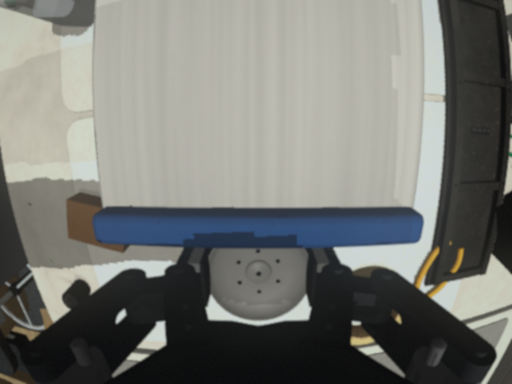

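send_rows:
  deltas:
    - [[0, 0, 0, 0, 0, 0], [0, 0, 0, 0, 0, 0], [0, 0, 0, 0, 0, 0], [0, 0, 2, 0, 0, 0], [0, 0, 5, 0, 0, 0], [0, -3, 7, 0, 0, 0], [0, -7, 7, 0, 0, 0], [-0.1, -11, 7, 0, 0, 0], [-0.2, -15, 7, 0, 0, 0]]
  jaw: 1

```text
clock: 6.9
tcp_pos: [0.6408, -0.0628, 0.2023]
orientation: [0.0, 0.724, 0.69, 0.0]
wrist_force: [1.3, 0.2, -0.3]
finger_gap: 0.0854
```

```bash
python3 look.py l2
python3 - <<'E'
from h import *
p=read_camera('wrist'); print(np.round(p['hand_eye'],3))
E
```

```text
6.9 [ 0.6408 -0.0628  0.2023] [0.    0.724 0.69  0.   ] [ 1.3  0.2 -0.3] 0.08535392522831471 [-0.22  0.46  0.19  1.3   0.    1.4 ]
[[-0.001 -0.961 -0.276  0.071]
 [ 1.    -0.001  0.    -0.   ]
 [-0.    -0.276  0.961 -0.143]
 [ 0.     0.     0.     1.   ]]
```

View pics/l2_t.png

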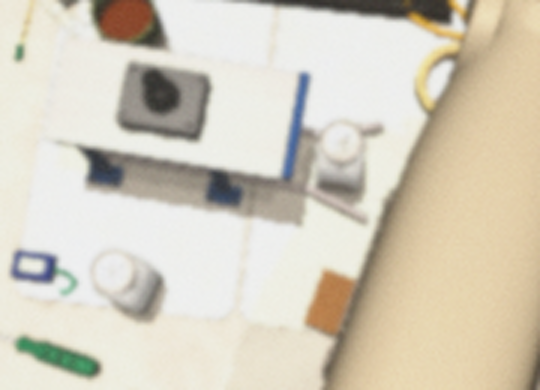

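View pics/l2_s.png

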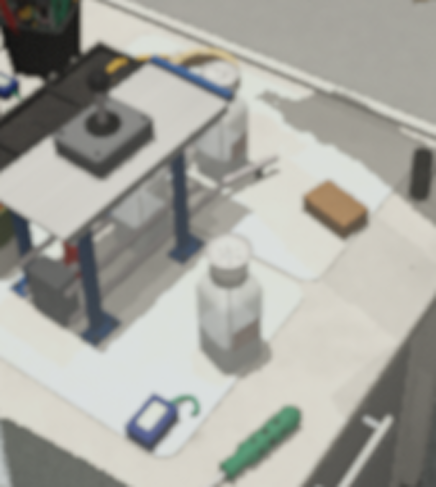

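```bash
cat > plan.py <<'E'
from h import *
from scipy.spatial.transform import Rotation as Ro
def tgt(lean,az_deg=86.9,flip=True):
    a=np.radians(az_deg);l=np.radians(lean)
    d=np.array([np.cos(a),np.sin(a),0])
    z=np.sin(l)*d+np.array([0,0,-np.cos(l)])
    y=np.array([-np.sin(a),np.cos(a),0])   # rack y dir
    if not flip: y=-y
    x=np.cross(y,z)
    return Ro.from_matrix(np.stack([x,y,z],1))
def cur():
    q=get_state()['orientation']; return Ro.from_quat([q[1],q[2],q[3],q[0]])
def delta(T): return np.degrees((T*cur().inv()).as_rotvec())
E
python3 - <<'E'
from plan import *
for f in (1,0):
  T=tgt(48,flip=f); print(T.as_matrix().round(2).tolist()); d=delta(T); print(d,np.linalg.norm(d))
print(cur().as_matrix().round(2).tolist())
T=tgt(0); print(delta(T))
x=np.load('last.npz')['wt'].reshape(-1,3)
m=(abs(x[:,0]-.643)<.05)&(abs(x[:,1]-.085)<.04)&(x[:,2]>.14)&(x[:,2]<.172)
k=x[m]; print(len(k),k.min(0),k.max(0),cv2.minEnclosingCircle((k[:,:2]*1000).astype(np.float32)))
E
```

```text
[[-0.04, -1.0, 0.04], [-0.67, 0.05, 0.74], [-0.74, 0.0, -0.67]]
[   3.92815172   73.11444096 -164.43235963] 179.9976465047653
[[0.04, 1.0, 0.04], [0.67, -0.05, 0.74], [0.74, 0.0, -0.67]]
[ 4.79231781e+01 -2.61108670e+00 -1.37446851e-02] 47.99425970870078
[[0.05, 1.0, -0.0], [1.0, -0.05, 0.0], [0.0, -0.0, -1.0]]
[ 2.97826892e-02 -1.06490144e-02  1.79993981e+02]
164 [0.61735635 0.04665336 0.1400571 ] [0.66301258 0.0914972  0.1650892 ] ((639.0513916015625, 69.2945556640625), 24.091712951660156)
```

Run:
```python
from plan import *
from scipy.optimize import least_squares
d=np.load('last.npz')
for key in (['wt'],['ws'],['wt','ws']):
    x=np.concatenate([d[k].reshape(-1,3) for k in key])
    c=np.array([.640,.069]); q=x[(np.linalg.norm(x[:,:2]-c,axis=1)<.048)&(x[:,2]>.045)&(x[:,2]<.1)]
    best=None
    for y0 in np.radians(np.arange(-40,45,10)):
        def res(p):
            cc,s=np.cos(p[2]),np.sin(p[2]); dd=q[:,:2]-p[:2]; u=np.stack([dd[:,0]*cc+dd[:,1]*s,-dd[:,0]*s+dd[:,1]*cc],1)
            return np.concatenate([abs(u).max(1)-.028,(p[:2]-c)*1])
        o=least_squares(res,[*c,y0],loss='soft_l1',f_scale=.002)
        if best is None or o.cost<best.cost: best=o
    print(key,len(q),np.round(best.x[:2],4),np.degrees(best.x[2]),best.cost)
p=read_camera('top'); q=read_camera('scene'); w=cloud(p)
x=w.reshape(-1,3)
m=(abs(x[:,0]-.643)<.05)&(abs(x[:,1]-.085)<.05)&(x[:,2]>.14)&(x[:,2]<.172); k=x[m]
print('cap',cv2.minEnclosingCircle((k[:,:2]*1000).astype(np.float32)),np.median(k,0))
for wz in (.045,):
  xs=cloud(q).reshape(-1,3); m=(abs(xs[:,0]-.643)<.05)&(abs(xs[:,1]-.085)<.06)&(xs[:,2]>.14)&(xs[:,2]<.172); k=xs[m]; print('scene cap',len(k),k.min(0),k.max(0))
a=np.hstack([cv2.resize(p['img'][175:215,240:290],(400,320),interpolation=cv2.INTER_CUBIC),cv2.resize(q['img'][175:240,230:290],(400,433),interpolation=cv2.INTER_CUBIC)[:320]])
cv2.imwrite('pics/z2.png',a[:,:,::-1])
```

```text
['wt'] 50 [0.6398 0.0708] -4.020255477613045 2.883099099580884e-05
['ws'] 235 [0.6414 0.0674] -4.148933746342411 0.0002543394253299927
['wt', 'ws'] 285 [0.6409 0.0675] -4.380512183253047 0.0003313236589928565
cap ((638.7421264648438, 69.0631332397461), 24.09650421142578) [0.63982606 0.06921512 0.15597379]
scene cap 117 [0.61797997 0.04302934 0.1402411 ] [0.66479077 0.08566626 0.16196988]
```

View pics/z2.png

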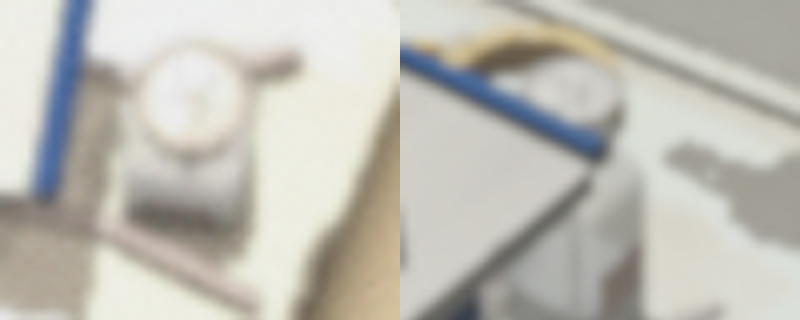

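send_rows:
  deltas:
    - [[0, 0, -1, 0, 0, 8.5], [0, 0, -2, 0, 0, 17], [0, 0, -3, 0, 0, 25.5], [0, 0, -4, 0, 0, 34], [0, 0, -5, 0, 0, 42.5], [0, 0, -6, 0, 0, 51], [0, 0, -6, 0, 0, 59.5], [0, 0, -6, 0, 0, 68], [0, 0, -6, 0, 0, 76.5], [0, 0, -6, 0, 0, 85], [0, 0, -6, 0, 0, 93], [0, 0, -6, 0, 0, 100]]
  jaw: -1

```text
clock: 8.35
tcp_pos: [0.6408, -0.0596, 0.1422]
orientation: [-0.0, -0.066, 0.998, 0.0]
wrist_force: [-0.2, -1.1, 0.5]
finger_gap: 0.0003
```

Run:
```python
from plan import *
T=tgt(48); d=delta(T); print(d,np.linalg.norm(d)); s=get_state(); print(s['tcp_pos'],s['joint_pos'],s['clock'],s['finger_gap'])
```

```text
[ 38.05546614 -35.21557764  74.28126113] 90.58731239289345
[ 0.64077089 -0.05961648  0.14221354] [-2.17618335e-01  4.81775914e-01  7.79837847e-02  1.16730425e+00
  4.49966099e-04 -3.50382573e-01] 8.35 0.00026398359811077545
```

send_rows:
  deltas:
    - [[0, 0, 0, 38, -35.2, 74.3], [0, 0, 0, 38, -35.2, 74.3], [0, 0, 0, 38, -35.2, 74.3], [0, 0, 0, 38, -35.2, 74.3], [0, 0, 0, 38, -35.2, 74.3], [0, 0, 0, 38, -35.2, 74.3], [0, 0, 0, 38, -35.2, 74.3], [0, 0, 0, 38, -35.2, 74.3], [0, 0, 0, 38, -35.2, 74.3], [0, 0, 0, 38, -35.2, 74.3], [0, 0, 0, 38, -35.2, 74.3], [0, 0, 0, 38, -35.2, 74.3]]

```text
clock: 9.55
tcp_pos: [0.6409, -0.0608, 0.1399]
orientation: [0.293, -0.625, 0.666, 0.282]
wrist_force: [0.4, -0.1, 0.0]
finger_gap: -0.0
```

Run:
```python
from plan import *
T=tgt(48); d=delta(T); print(d); s=get_state(); print(s['tcp_pos'],s['joint_pos'],s['clock'])
p=read_camera('scene'); save(p,'s4.png')
```

```text
[-0.09719386 -0.52068597  0.2512995 ]
[ 0.64085291 -0.06082523  0.13986193] [-0.53966274  0.77306114  0.29410596  1.57402525  0.71633717 -2.23143568] 9.55
```

View pics/s4.png

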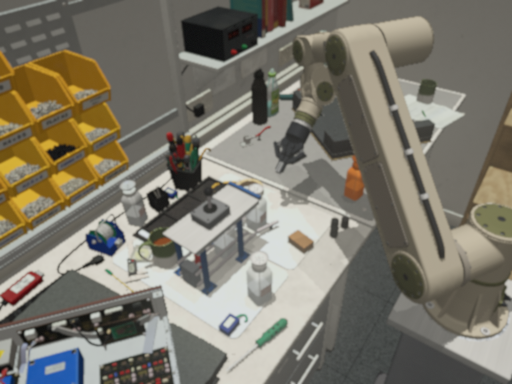

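Run:
```python
import numpy as np
w=np.load('top0.npz')['w'].reshape(-1,3)
for y in np.arange(-.3,.03,.03):
    k=w[(abs(w[:,0]-.64)<.07)&(abs(w[:,1]-y)<.015)]; print(round(y,2),len(k),k[:,2].max().round(3),np.median(k[:,2]).round(3))
k=w[(w[:,2]>.012)&(w[:,2]<.035)&(w[:,0]>.68)&(w[:,1]<.02)&(w[:,1]>-.12)&(w[:,0]<.85)];print(k.min(0),k.max(0))
```

```text
-0.3 296 0.011 -0.0
-0.27 351 0.008 -0.001
-0.24 302 0.006 -0.0
-0.21 301 0.008 0.0
-0.18 304 0.007 -0.0
-0.15 214 0.004 -0.003
-0.12 293 0.009 -0.001
-0.09 299 0.009 0.001
-0.06 298 0.009 0.001
-0.03 301 0.008 0.001
-0.0 294 0.008 0.001
[ 0.71363429 -0.11210256  0.01202938] [ 0.84915088 -0.01169575  0.03221187]
```

send_rows:
  deltas:
    - [[0, 1, -4, 0, 0, 0], [0, 2, -8, 0, 0, 0], [0, 4, -11.2, 0, 0, 0], [0, 6, -11.2, 0, 0, 0], [0, 7.5, -11.2, 0, 0, 0], [0, 8, -11.2, 0, 0, 0], [0, 8.3, -11.2, 0, 0, 0], [0, 8.6, -11.2, 0, 0, 0]]

```text
clock: 10.4
tcp_pos: [0.6416, 0.0239, 0.0315]
orientation: [0.295, -0.626, 0.666, 0.279]
wrist_force: [-0.0, 0.2, -0.8]
finger_gap: 0.0001
```

```bash
python3 look.py l3;  python3 - <<'E'
from plan import *
p=read_camera('wrist'); save(p,'w4.png')
E
```

```text
10.4 [0.6416 0.0239 0.0315] [ 0.295 -0.626  0.666  0.279] [-0.   0.2 -0.8] 5.629701304438641e-05 [-0.43  0.79  0.04  1.21  0.76 -2.09]
```

View pics/l3_s.png

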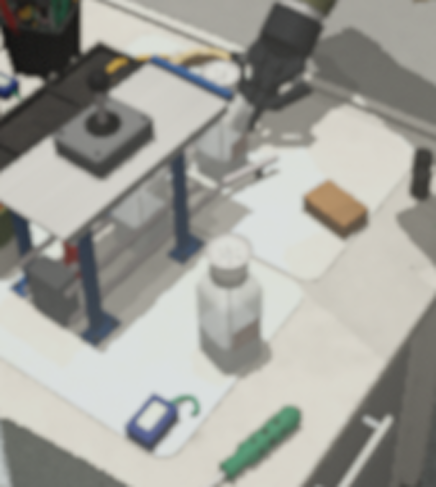

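View pics/w4.png

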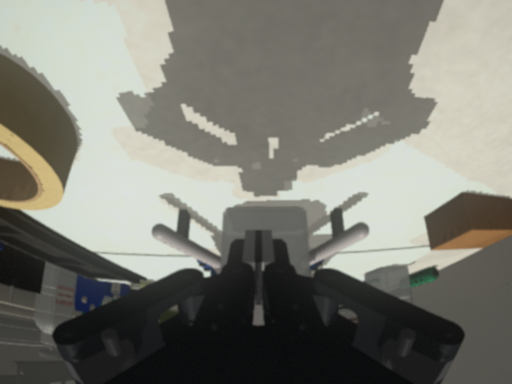

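View pics/l3_t.png

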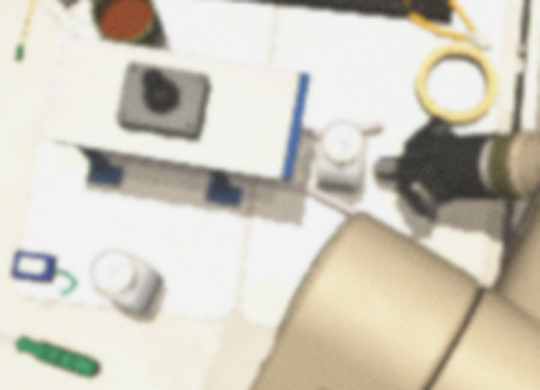

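send_rows:
  deltas:
    - [[0, 0.5, 0, 0, 0, 0], [0, 1, 0, 0, 0, 0], [0, 1.5, 0, 0, 0, 0], [0.1, 2, 0, 0, 0, 0], [0.1, 2.5, 0, 0, 0, 0], [0.1, 3, 0, 0, 0, 0], [0.2, 3.5, 0, 0, 0, 0], [0.2, 4, 0, 0, 0, 0]]

```text
clock: 11.35
tcp_pos: [0.6428, 0.0648, 0.0303]
orientation: [0.294, -0.626, 0.666, 0.28]
wrist_force: [0.1, -2.5, -0.4]
finger_gap: 0.0002
```

```bash
python3 look.py l4;  python3 - <<'E'
from plan import *
p=read_camera('wrist'); save(p,'w5.png')
E
```

```text
11.35 [0.6428 0.0648 0.0303] [ 0.294 -0.626  0.666  0.28 ] [ 0.1 -2.5 -0.4] 0.00018445125121063045 [-0.37  0.76 -0.01  1.13  0.78 -2.01]
```

View pics/l4_s.png

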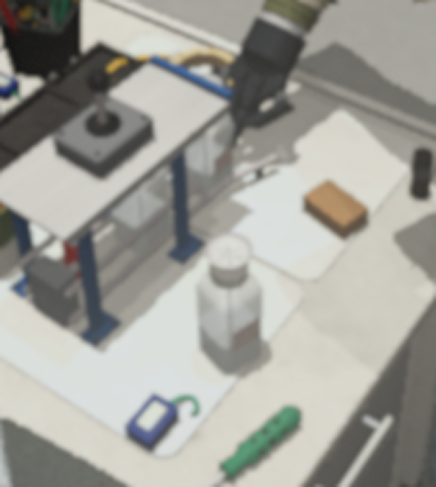

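View pics/w5.png

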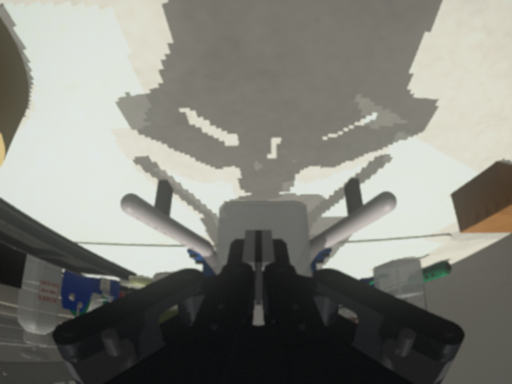

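Sliding in smoothly with 2.5 N. Continue.

send_rows:
  deltas:
    - [[0, 0.5, 0, 0, 0, 0], [0.1, 1, 0, 0, 0, 0], [0.1, 1.5, 0, 0, 0, 0], [0.1, 2, 0, 0, 0, 0], [0.1, 2.5, 0, 0, 0, 0], [0.2, 3, 0, 0, 0, 0], [0.2, 3.5, 0, 0, 0, 0], [0.2, 4, 0, 0, 0, 0], [0.2, 4.5, 0, 0, 0, 0], [0.3, 5, 0, 0, 0, 0], [0.3, 5.5, 0, 0, 0, 0], [0.3, 5.8, 0, 0, 0, 0]]

```text
clock: 12.7
tcp_pos: [0.6457, 0.1228, 0.0303]
orientation: [0.294, -0.626, 0.666, 0.28]
wrist_force: [-0.1, -3.5, -0.4]
finger_gap: 0.0
```

```bash
python3 look.py l5
```

```text
12.7 [0.6457 0.1228 0.0303] [ 0.294 -0.626  0.666  0.28 ] [-0.1 -3.5 -0.4] 1.8967430873962445e-07 [-0.28  0.73 -0.07  1.02  0.81 -1.9 ]
```

View pics/l5_s.png

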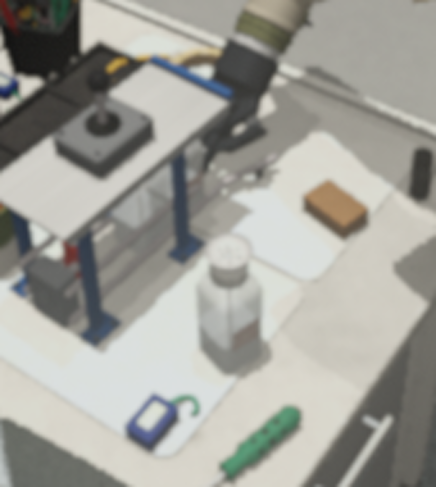

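send_rows:
  deltas:
    - [[0, -1, 0, 0, 0, 0], [-0.2, -5, 0, 0, 0, 0], [-0.4, -9, 0.5, 0, 0, 0], [-0.6, -13, 2, 0, 0, 0], [-1.5, -15, 6, 0, 0, 0], [-2.5, -15, 11, 0, 0, 0], [-4, -14, 16, 0, 0, 0], [-6, -12, 20, 0, 0, 0], [-8, -8, 22, 0, 0, 0]]

```text
clock: 13.7
tcp_pos: [0.5673, 0.0387, 0.2527]
orientation: [0.296, -0.625, 0.667, 0.278]
wrist_force: [2.4, 0.6, 0.9]
finger_gap: -0.0003
```

```bash
python3 - <<'E'
from plan import *
T=tgt(0,az_deg=73.5); d=delta(T); print(d,np.linalg.norm(d)); s=get_state(); print(s['tcp_pos'],np.array([.4690,.2970,.25])-s['tcp_pos'],s['joint_pos'],s['clock'])
E
python3 look.py l6
```

```text
[-47.27316195   8.33936228 -12.01678889] 49.48434114903543
[0.56731356 0.03869332 0.2527084 ] [-0.09831356  0.25830668 -0.0027084 ] [-0.45814712  0.46981796  0.05962587  1.56330921  0.75451896 -2.12526586] 13.7
13.7 [0.5673 0.0387 0.2527] [ 0.296 -0.625  0.667  0.278] [2.4 0.6 0.9] -0.0003336188841866369 [-0.46  0.47  0.06  1.56  0.75 -2.13]
```

View pics/l6_s.png

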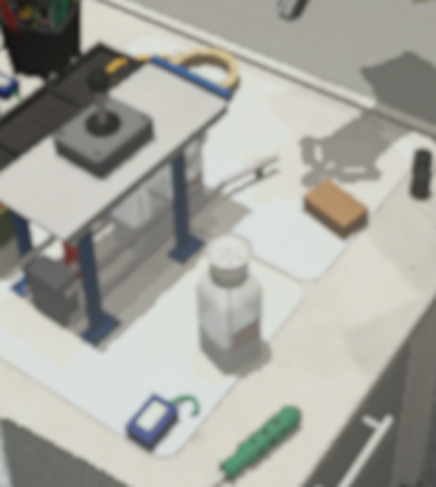

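send_rows:
  deltas:
    - [[-2, 3, 0, -47.3, 8.3, -12], [-4, 7, 0, -47.3, 8.3, -12], [-6, 11, 0, -47.3, 8.3, -12], [-8, 15, 0, -47.3, 8.3, -12], [-9.7, 19, 0, -47.3, 8.3, -12], [-9.7, 23, 0, -47.3, 8.3, -12], [-9.7, 25.4, 0, -47.3, 8.3, -12], [-9.7, 25.4, 0, -47.3, 8.3, -12], [-9.7, 25.4, 0, -47.3, 8.3, -12]]
  jaw: 1

```text
clock: 14.7
tcp_pos: [0.469, 0.295, 0.2488]
orientation: [-0.003, -0.599, 0.801, 0.002]
wrist_force: [-0.4, -0.2, -0.4]
finger_gap: 0.0854
```

Run:
```python
from plan import *
T=tgt(0,az_deg=73.5); d=delta(T); print(d); s=get_state(); print(s['tcp_pos'],np.array([.4690,.2970,.1316])-s['tcp_pos'],s['joint_pos'],s['clock'],s['finger_gap'])
p=read_camera('wrist'); save(p,'w6.png')
```

```text
[-0.04498511 -0.41146575 -0.13322335]
[0.46897108 0.29502897 0.24876483] [ 2.89203315e-05  1.97102954e-03 -1.17164834e-01] [ 0.41467033  0.27307632  0.03380551  1.33778621  0.00360461 -0.87048315] 14.7 0.08535146329088449
```

View pics/w6.png

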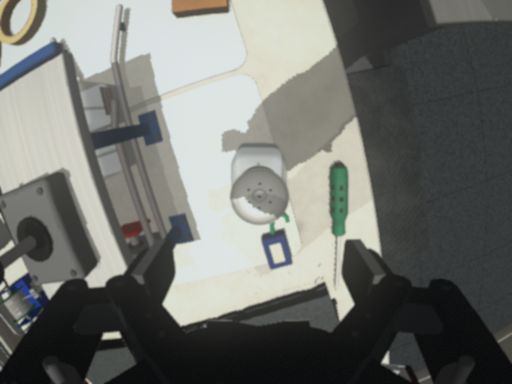

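send_rows:
  deltas:
    - [[0, 0.2, -4, 0, 0, 0], [0, 0.2, -7, 0, 0, 0], [0, 0.2, -9.5, 0, 0, 0], [0, 0.2, -11, 0, 0, 0], [0, 0.2, -11.8, 0, 0, 0], [0, 0.2, -11.8, 0, 0, 0]]

```text
clock: 15.35
tcp_pos: [0.4691, 0.2952, 0.1309]
orientation: [-0.003, -0.598, 0.802, 0.003]
wrist_force: [0.1, -0.3, 0.9]
finger_gap: 0.0853
```

send_rows:
  deltas:
    - [[0, 0, 0, 0, 0, 0], [0, 0, 0, 0, 0, 0], [0, 0, 0, 0, 0, 0], [0, 0, 0, 0, 0, 0], [0, 0, 0, 0, 0, 0], [0, 0, 0, 0, 0, 0], [0, 0, 2, 0, 0, 0], [0, 0, 4, 0, 0, 0], [0, 0, 5, 0, 0, 0], [0, 0, 5, 0, 0, 0]]
  jaw: -1
  force: 50

```text
clock: 16.35
tcp_pos: [0.4701, 0.2976, 0.1829]
orientation: [-0.0, -0.599, 0.801, 0.002]
wrist_force: [1.0, -0.4, -3.3]
finger_gap: 0.0445
```

```bash
python3 look.py l7
python3 - <<'E'
from plan import *
p=read_camera('wrist'); save(p,'w7.png')
E
```

```text
16.35 [0.4701 0.2976 0.1829] [-0.    -0.599  0.801  0.002] [ 1.  -0.4 -3.3] 0.04446341799016397 [ 0.42  0.3  -0.1   1.18  0.   -0.87]
```

View pics/w7.png

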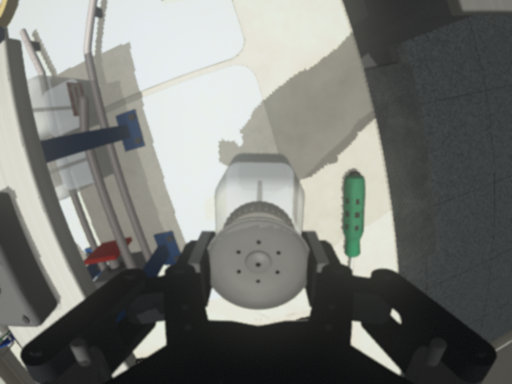

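send_rows:
  deltas:
    - [[0, -4, 0, 0, 0, 4], [0, -8, 0, 0, 0, 8], [0, -12, 0, 0, 0, 13.4], [1, -16, 0, 0, 0, 13.4], [3, -20, 0, 0, 0, 13.4], [6, -23.5, 0, 0, 0, 13.4], [10, -25, 0, 0, 0, 13.4], [14, -25, 0, 0, 0, 13.4], [17.2, -24.5, -1, 0, 0, 13.4], [17.2, -23.3, -2, 0, 0, 13.4], [17.2, -23.3, -2, 0, 0, 13.4], [17.2, -23.3, -2, 0, 0, 13.4]]

```text
clock: 17.7
tcp_pos: [0.6394, 0.0645, 0.1603]
orientation: [-0.003, -0.688, 0.725, 0.003]
wrist_force: [-0.4, -0.0, -3.2]
finger_gap: 0.0446
```

```bash
python3 look.py l8
python3 - <<'E'
from plan import *
print(delta(tgt(0)))
p=read_camera('wrist'); save(p,'w8.png')
E
```

```text
17.7 [0.6394 0.0645 0.1603] [-0.003 -0.688  0.725  0.003] [-0.4 -0.  -3.2] 0.044581945397488346 [-0.02  0.48  0.12  1.22  0.   -1.54]
[-0.03392528 -0.32725593 -0.06883482]
```

View pics/w8.png

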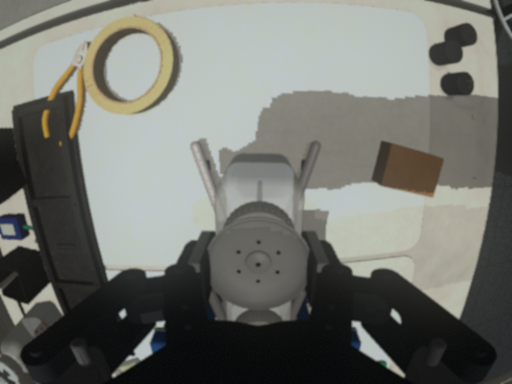

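View pics/l8_s.png

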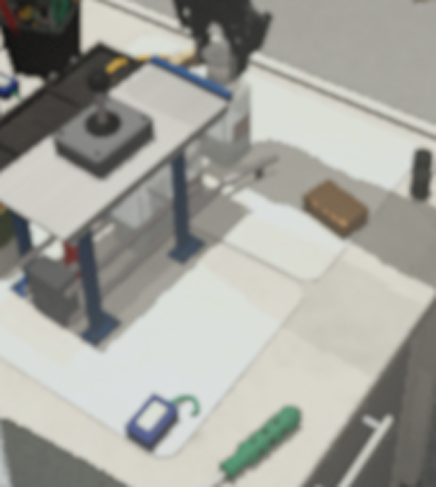

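send_rows:
  deltas:
    - [[0, 0, -1.5, 0, 0, 0], [0, 0, -2.6, 0, 0, 0], [0, 0, -2.9, 0, 0, 0], [0, 0, -2.9, 0, 0, 0], [0, 0, -2.9, 0, 0, 0]]

```text
clock: 18.35
tcp_pos: [0.641, 0.064, 0.1333]
orientation: [-0.002, -0.688, 0.726, 0.002]
wrist_force: [-0.8, 0.4, 0.4]
finger_gap: 0.0445
```

send_rows:
  deltas:
    - [[0, 0, 0, 0, 0, 0], [0, 0, 0, 0, 0, 0], [0, 0, 0, 0, 0, 0], [0, 0, 0, 0, 0, 0], [0, 0, 2, 0, 0, 0], [0, 0, 5, 0, 0, 0], [0, 0, 8, 0, 0, 0], [0, -3, 8, 0, 0, 0], [0, -7, 8, 0, 0, 0], [0, -11, 8, 0, 0, 0], [0, -13, 8, 0, 0, 0]]
  jaw: 1

```text
clock: 19.45
tcp_pos: [0.6414, -0.0688, 0.2128]
orientation: [-0.002, -0.687, 0.726, 0.002]
wrist_force: [0.5, -0.6, 1.0]
finger_gap: 0.0855
```

```bash
python3 look.py l9
python3 - <<'E'
from plan import *
print(delta(tgt(48)))
d=np.load('last.npz'); x=d['wt'].reshape(-1,3)
m=(abs(x[:,0]-.643)<.05)&(abs(x[:,1]-.07)<.045)&(x[:,2]>.14)&(x[:,2]<.172); k=x[m]
print(cv2.minEnclosingCircle((k[:,:2]*1000).astype(np.float32)),np.median(k,0))
E
```

```text
19.45 [ 0.6414 -0.0688  0.2128] [-0.002 -0.687  0.726  0.002] [ 0.5 -0.6  1. ] 0.08554077774904487 [-0.23  0.46  0.22  1.33 -0.   -1.75]
[47.91871167 -2.95198931  0.05496998]
((638.7376708984375, 63.59153747558594), 24.355026245117188) [0.63927522 0.06326026 0.15631182]
```

View pics/l9_t.png

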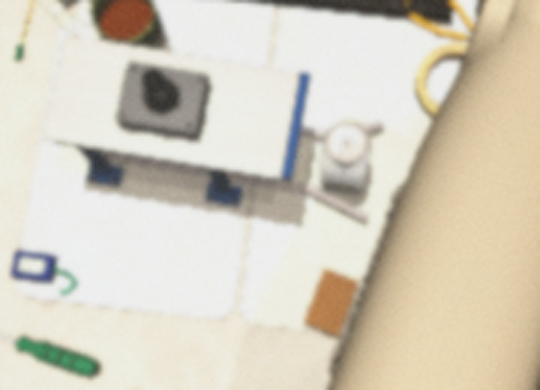

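send_rows:
  deltas:
    - [[0, 0, -2, 48, -2.8, 0], [0, 0, -5, 48, -2.8, 0], [0, 0, -8, 48, -2.8, 0], [0, 0, -11, 48, -2.8, 0], [0, 0, -14, 48, -2.8, 0], [0, 0, -16, 48, -2.8, 0], [0, 1, -18.2, 48, -2.8, 0], [0, 4, -18.2, 48, -2.8, 0], [0, 7, -18.2, 48, -2.8, 0], [0, 8.4, -18.2, 48, -2.8, 0], [0, 8.4, -18.2, 48, -2.8, 0]]
  jaw: -1

```text
clock: 20.65
tcp_pos: [0.6408, 0.0209, 0.0311]
orientation: [0.295, -0.63, 0.661, 0.281]
wrist_force: [0.4, -1.2, -0.0]
finger_gap: -0.0001
```

```bash
python3 look.py l10
python3 - <<'E'
from plan import *
p=read_camera('wrist'); save(p,'w10.png');print(delta(tgt(48)))
E
```

```text
20.65 [0.6408 0.0209 0.0311] [ 0.295 -0.63   0.661  0.281] [ 0.4 -1.2 -0. ] -0.00013410052233027745 [-0.43  0.8   0.06  1.23  0.76 -2.12]
[-0.05932019  0.07451968 -0.18984098]
```

View pics/w10.png

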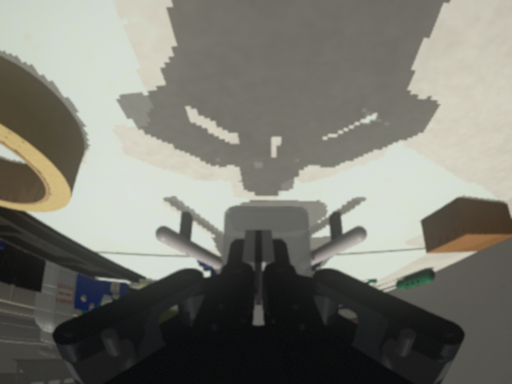

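send_rows:
  deltas:
    - [[0, 0.5, 0, 0, 0, 0], [0, 1, 0, 0, 0, 0], [0, 1.5, 0, 0, 0, 0], [0.1, 2, 0, 0, 0, 0], [0.1, 2.5, 0, 0, 0, 0], [0.1, 3, 0, 0, 0, 0], [0.2, 3.5, 0, 0, 0, 0], [0.2, 4, 0, 0, 0, 0], [0.2, 4.5, 0, 0, 0, 0], [0.2, 5, 0, 0, 0, 0], [0.3, 5.5, 0, 0, 0, 0], [0.3, 6, 0, 0, 0, 0]]

```text
clock: 22.0
tcp_pos: [0.6444, 0.0779, 0.0308]
orientation: [0.295, -0.629, 0.662, 0.28]
wrist_force: [0.8, -7.7, 1.7]
finger_gap: 0.0003
```

send_rows:
  deltas:
    - [[0, 0.4, 0, 0, 0, 0], [0, 0.8, 0, 0, 0, 0], [0, 1.2, 0, 0, 0, 0], [0.1, 1.6, 0, 0, 0, 0], [0.1, 2, 0, 0, 0, 0], [0.1, 2.4, 0, 0, 0, 0], [0.1, 2.8, 0, 0, 0, 0], [0.2, 3.2, 0, 0, 0, 0], [0.2, 3.6, 0, 0, 0, 0]]

```text
clock: 22.9
tcp_pos: [0.6463, 0.1137, 0.0308]
orientation: [0.295, -0.629, 0.662, 0.28]
wrist_force: [0.4, -6.5, 1.8]
finger_gap: 0.0001
```

```bash
python3 look.py l11
python3 - <<'E'
import cv2,numpy as np
d=np.load('last.npz'); a=d['isc'][:,:,::-1]
cv2.imwrite('pics/l11_z.png',cv2.resize(a[200:310,175:275],(600,660),interpolation=cv2.INTER_CUBIC)[:600])
E
```

```text
22.9 [0.6463 0.1137 0.0308] [ 0.295 -0.629  0.662  0.28 ] [ 0.4 -6.5  1.8] 0.00010339504770017041 [-0.29  0.73 -0.05  1.04  0.81 -1.93]
```

View pics/l11_z.png

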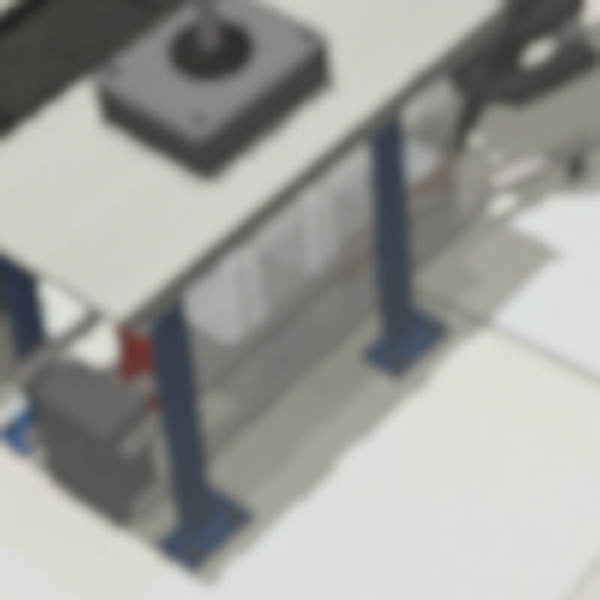

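Run:
```python
import numpy as np
d=np.load('last.npz'); w=d['ws'];i=d['isc'].astype(int)
m=(i[...,0]>i[...,1]+50)&(i[...,0]>i[...,2]+50)
k=w[m]; o=np.array([.6444,.1145]); ex=np.array([.054,.9985]); ey=np.array([-.9985,.054])
X=(k[:,:2]-o)@ex; Y=(k[:,:2]-o)@ey
s=(X>.1)&(X<.3)&(abs(Y)<.06)&(k[:,2]<.17)
for r in np.stack([X[s],Y[s],k[s,2]],1)[np.argsort(X[s])]: print(np.round(r*1000).tolist(),end=' ')
# lane bottles points
P=w.reshape(-1,3); X=(P[:,:2]-o)@ex; Y=(P[:,:2]-o)@ey
s=(Y<-.02)&(Y>-.034)&(P[:,2]>.075)&(P[:,2]<.11)&(X>-.06)&(X<.26)
print(); print(np.histogram(X[s],bins=np.arange(-.06,.27,.01)))
```

```text
[211.0, -6.0, 63.0] [212.0, -5.0, 61.0] [212.0, -8.0, 67.0] [213.0, -7.0, 64.0] [214.0, -7.0, 61.0] 
(array([0, 0, 0, 0, 0, 0, 0, 0, 0, 0, 0, 0, 0, 0, 0, 0, 0, 0, 0, 0, 0, 0,
       0, 0, 0, 0, 0, 0, 0, 0, 0, 0]), array([-6.00000000e-02, -5.00000000e-02, -4.00000000e-02, -3.00000000e-02,
       -2.00000000e-02, -1.00000000e-02,  1.38777878e-17,  1.00000000e-02,
        2.00000000e-02,  3.00000000e-02,  4.00000000e-02,  5.00000000e-02,
        6.00000000e-02,  7.00000000e-02,  8.00000000e-02,  9.00000000e-02,
        1.00000000e-01,  1.10000000e-01,  1.20000000e-01,  1.30000000e-01,
        1.40000000e-01,  1.50000000e-01,  1.60000000e-01,  1.70000000e-01,
        1.80000000e-01,  1.90000000e-01,  2.00000000e-01,  2.10000000e-01,
        2.20000000e-01,  2.30000000e-01,  2.40000000e-01,  2.50000000e-01,
        2.60000000e-01]))
```

send_rows:
  deltas:
    - [[0, 0.3, 0, 0, 0, 0], [0, 0.6, 0, 0, 0, 0], [0, 0.9, 0, 0, 0, 0], [0.1, 1.2, 0, 0, 0, 0], [0.1, 1.5, 0, 0, 0, 0]]

```text
clock: 23.5
tcp_pos: [0.6473, 0.1286, 0.0308]
orientation: [0.295, -0.629, 0.662, 0.28]
wrist_force: [0.5, -7.3, 1.7]
finger_gap: -0.0
```

send_rows:
  deltas:
    - [[0, 0.2, 0, 0, 0, 0], [0, 0.4, 0, 0, 0, 0], [0, 0.6, 0, 0, 0, 0]]

```text
clock: 23.8
tcp_pos: [0.6474, 0.1345, 0.0308]
orientation: [0.295, -0.629, 0.662, 0.28]
wrist_force: [-0.9, -7.5, 2.3]
finger_gap: -0.0
```

send_rows:
  deltas:
    - [[0, 0.2, 0, 0, 0, 0], [0, 0.4, 0, 0, 0, 0]]

```text
clock: 24.0
tcp_pos: [0.6476, 0.1384, 0.0308]
orientation: [0.295, -0.629, 0.662, 0.28]
wrist_force: [2.0, -7.1, 2.1]
finger_gap: -0.0
```

send_rows:
  deltas:
    - [[0, 0.2, 0, 0, 0, 0], [0, 0.4, 0, 0, 0, 0]]

```text
clock: 24.2
tcp_pos: [0.6478, 0.1423, 0.0308]
orientation: [0.295, -0.629, 0.662, 0.28]
wrist_force: [0.9, -7.9, 1.1]
finger_gap: -0.0002
```

send_rows:
  deltas:
    - [[0, 0.15, 0, 0, 0, 0], [0, 0.3, 0, 0, 0, 0]]

```text
clock: 24.4
tcp_pos: [0.6479, 0.1452, 0.0308]
orientation: [0.295, -0.629, 0.662, 0.28]
wrist_force: [1.0, -8.2, 0.9]
finger_gap: -0.0
```

send_rows:
  deltas:
    - [[0, 0.1, 0, 0, 0, 0], [0, 0.2, 0, 0, 0, 0]]

```text
clock: 24.6
tcp_pos: [0.648, 0.1471, 0.0308]
orientation: [0.295, -0.629, 0.662, 0.28]
wrist_force: [2.4, -8.3, 1.3]
finger_gap: -0.0004
```

```bash
python3 look.py l12
python3 - <<'E'
import cv2,numpy as np
d=np.load('last.npz'); a=d['isc'][:,:,::-1]
cv2.imwrite('pics/l12_z.png',cv2.resize(a[200:310,175:275],(600,660),interpolation=cv2.INTER_CUBIC)[:600])
from h import *
p=read_camera('wrist'); save(p,'w12.png')
E
```

```text
24.6 [0.648  0.1471 0.0308] [ 0.295 -0.629  0.662  0.28 ] [ 2.4 -8.3  1.3] -0.0003627468945297198 [-0.24  0.71 -0.09  0.98  0.82 -1.85]
```

View pics/l12_z.png

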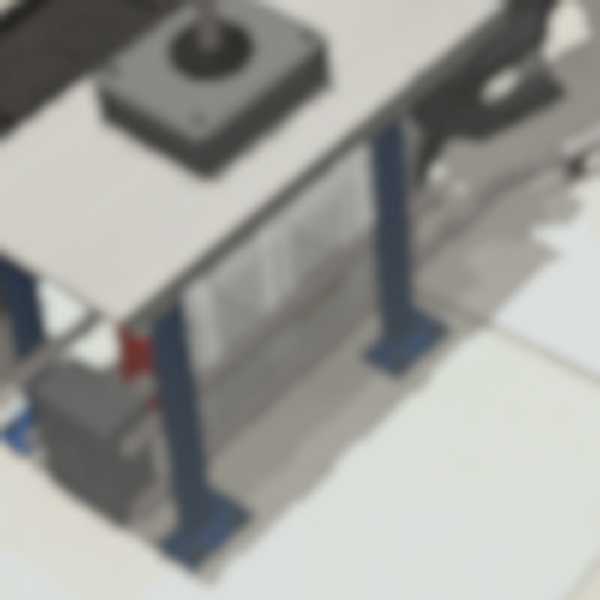

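View pics/w12.png

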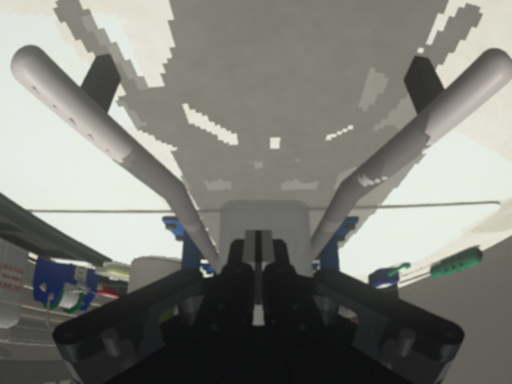

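send_rows:
  deltas:
    - [[0, 0.1, 0, 0, 0, 0], [0, 0.2, 0, 0, 0, 0]]

```text
clock: 24.95
tcp_pos: [0.6481, 0.148, 0.0308]
orientation: [0.295, -0.629, 0.663, 0.279]
wrist_force: [0.2, -15.5, 3.8]
finger_gap: -0.0003
```

send_rows:
  deltas:
    - [[0, 0.1, 0, 0, 0, 0], [0, 0.2, 0, 0, 0, 0]]

```text
clock: 25.15
tcp_pos: [0.6482, 0.1496, 0.0308]
orientation: [0.295, -0.629, 0.663, 0.279]
wrist_force: [0.3, -14.8, 3.7]
finger_gap: -0.0001
```

send_rows:
  deltas:
    - [[0, 0.1, 0, 0, 0, 0], [0, 0.2, 0, 0, 0, 0], [0, 0.3, 0, 0, 0, 0], [0, 0.4, 0, 0, 0, 0], [0, 0.4, 0, 0, 0, 0], [0, 0.4, 0, 0, 0, 0]]

```text
clock: 25.75
tcp_pos: [0.6484, 0.1536, 0.0308]
orientation: [0.295, -0.629, 0.663, 0.279]
wrist_force: [0.2, -15.1, 3.1]
finger_gap: 0.0003
```

```bash
python3 look.py l13
python3 - <<'E'
import cv2,numpy as np
d=np.load('last.npz'); a=d['isc'][:,:,::-1]
cv2.imwrite('pics/l13_z.png',cv2.resize(a[200:310,175:275],(600,660),interpolation=cv2.INTER_CUBIC)[:600])
E
```

```text
25.75 [0.6484 0.1536 0.0308] [ 0.295 -0.629  0.663  0.279] [  0.2 -15.1   3.1] 0.00033897768108224254 [-0.23  0.71 -0.09  0.96  0.82 -1.84]
```

View pics/l13_z.png

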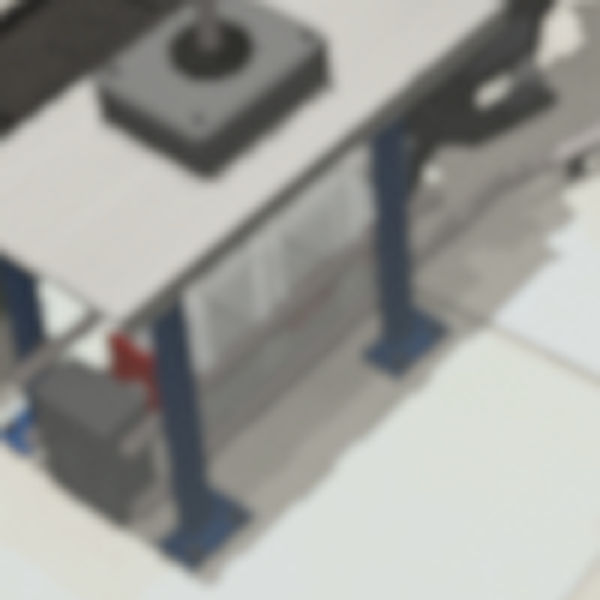

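Run:
```python
import cv2,numpy as np
a=cv2.imread('pics/l12_z.png').astype(float);b=cv2.imread('pics/l13_z.png').astype(float);c=cv2.imread('pics/l11_z.png').astype(float)
R=lambda i:(i[...,2]-(i[...,1]+i[...,0])/2)[320:400,90:160]
for n,i in (('l11',c),('l12',a),('l13',b)):
    r=R(i); 
    for row in (20,30,40,50): 
        p=r[row]; print(n,row,'left edge',90+np.interp(50,p[:np.argmax(p)+1],np.arange(np.argmax(p)+1)),end=' ')
    print()
```

```text
l11 20 left edge 137.0 l11 30 left edge 128.33333333333334 l11 40 left edge 128.33333333333334 l11 50 left edge 129.0 
l12 20 left edge 138.0 l12 30 left edge 128.28571428571428 l12 40 left edge 128.25 l12 50 left edge 129.0 
l13 20 left edge 114.0 l13 30 left edge 116.88888888888889 l13 40 left edge 120.33333333333333 l13 50 left edge 122.66666666666666
```

send_rows:
  deltas:
    - [[0, -0.5, 0, 0, 0, 0], [-0.1, -3, 0, 0, 0, 0], [-0.3, -7, 0, 0, 0, 0], [-0.6, -11, 0, 0, 0, 0], [-0.8, -15, 0.5, 0, 0, 0], [-0.8, -17, 4, 0, 0, 0], [-0.8, -18, 9, -8, 0.5, 0], [-0.8, -18, 14, -16, 0.9, 0], [-0.8, -18, 19, -24, 1.4, 0], [-0.8, -18, 24, -32, 1.9, 0], [-0.8, -16, 28, -40, 2.3, 0], [-0.8, -13, 28, -48, 2.8, 0]]

```text
clock: 27.05
tcp_pos: [0.6409, 0.0259, 0.3192]
orientation: [0.001, -0.687, 0.727, -0.004]
wrist_force: [1.0, 0.8, -0.5]
finger_gap: -0.0
```

```bash
python3 look.py l14
python3 - <<'E'
from plan import *
print(delta(tgt(0))); s=get_state()['tcp_pos']; print((np.array([.650,.2195,.257])-s)*100)
d=np.load('last.npz'); a=d['isc'][:,:,::-1]
cv2.imwrite('pics/l14_z.png',cv2.resize(a[200:310,175:275],(600,660),interpolation=cv2.INTER_CUBIC)[:600])
w=d['wt'].reshape(-1,3); m=(abs(w[:,0]-.652)<.05)&(abs(w[:,1]-.264)<.05)&(w[:,2]>.25); k=w[m]; print(len(k),k.min(0),k.max(0))
E
```

```text
27.05 [0.6409 0.0259 0.3192] [ 0.001 -0.687  0.727 -0.004] [ 1.   0.8 -0.5] -3.1606821015986463e-06 [-0.08  0.45  0.46  1.57 -0.   -1.6 ]
[-0.06840044 -0.09124545 -0.78549975]
[ 1.13635459 18.35525226 -5.65638194]
52 [0.64086473 0.25268614 0.26913079] [0.66330775 0.27417538 0.28578575]
```

View pics/l14_z.png

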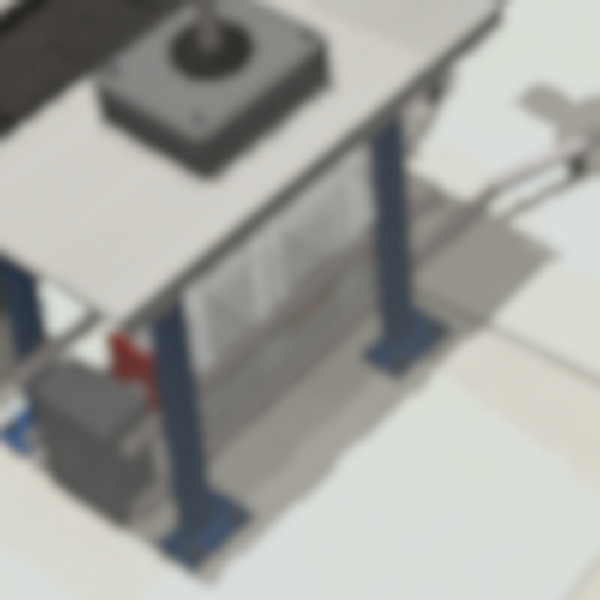

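View pics/l14_t.png

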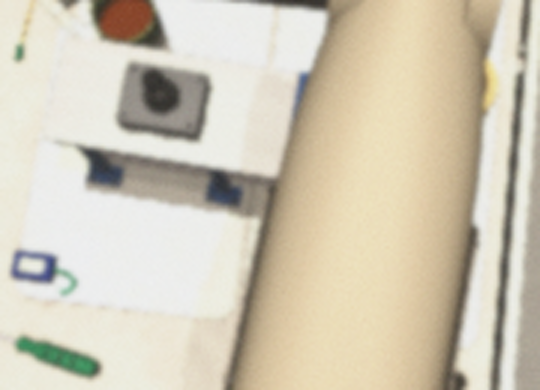

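send_rows:
  deltas:
    - [[0.3, 4, 0, 0, 0, 0], [0.6, 8, 0, 0, 0, 0], [0.9, 12, 0, 0, 0, 0], [1.1, 16, 0, 0, 0, 0], [1.1, 19, 0, 0, 0, 0], [1.1, 19.2, -3, 0, 0, 0], [1.1, 19.2, -5.4, 0, 0, 0], [1.1, 19.2, -5.4, 0, 0, 0]]

```text
clock: 27.95
tcp_pos: [0.6469, 0.2186, 0.251]
orientation: [-0.006, -0.689, 0.725, 0.006]
wrist_force: [0.3, -0.6, -0.7]
finger_gap: 0.0003
```

```bash
python3 look.py l15
python3 - <<'E'
from plan import *
p=read_camera('wrist'); save(p,'w15.png')
E
```

```text
27.95 [0.6469 0.2186 0.251 ] [-0.006 -0.689  0.725  0.006] [ 0.3 -0.6 -0.7] 0.00025436274462156883 [ 0.21  0.55  0.46  1.49  0.   -1.31]
```

View pics/l15_s.png

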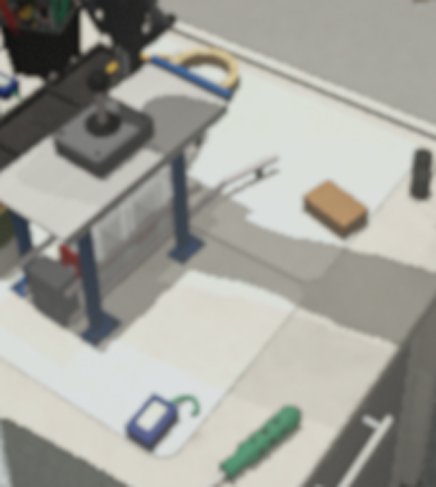

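send_rows:
  deltas:
    - [[0, 0.7, 0, 0, 0, 0], [0, 1.4, 0, 0, 0, 0], [0.1, 2.1, 0, 0, 0, 0], [0.1, 2.8, 0, 0, 0, 0], [0.2, 3.5, 0, 0, 0, 0], [0.2, 4.2, 0, 0, 0, 0], [0.2, 4.7, 0, 0, 0, 0], [0.2, 5.1, 0, 0, 0, 0]]

```text
clock: 28.9
tcp_pos: [0.6522, 0.2687, 0.2556]
orientation: [-0.003, -0.688, 0.726, 0.002]
wrist_force: [0.5, -6.0, -3.7]
finger_gap: 0.0001
```

Run:
```python
from plan import *
s=get_state(); print(s['tcp_pos'],s['wrist_force'])
q=read_camera('scene');w=cloud(q).reshape(-1,3)
cv2.imwrite('pics/s16.png',cv2.resize(q['img'][160:250,180:280],(700,630),interpolation=cv2.INTER_CUBIC)[:,:,::-1])
```

```text
[0.65222623 0.26865194 0.255612  ] [ 0.53881452 -6.02191329 -3.65472461]
```

View pics/s16.png

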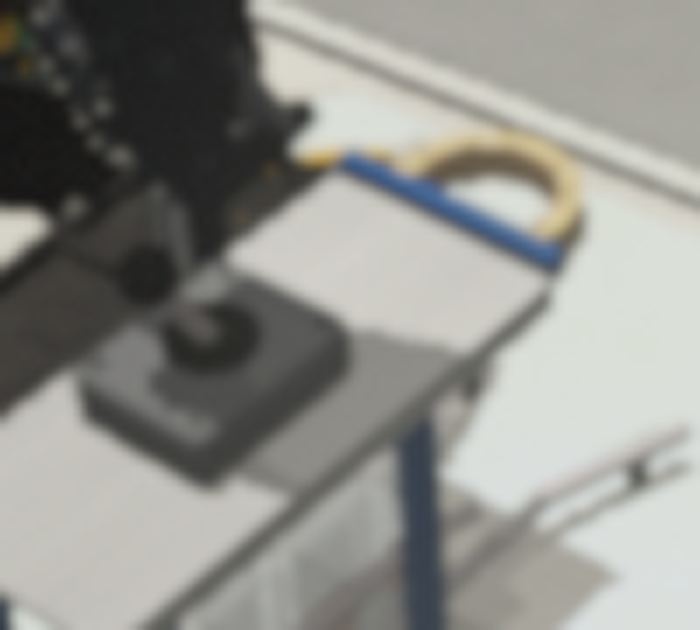

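send_rows:
  deltas:
    - [[0, 0, 0, 0, 0, 0], [0, 0, 0, 0, 0, 0], [0, 0, 0, 0, 0, 0], [0, 0, 0, 0, 0, 0], [0, 0, 0, 0, 0, 0], [0, 0, 0, 0, 0, 0], [0, 0, 0, 0, 0, 0], [0, 0, 0, 0, 0, 0], [0, 0, 0, 0, 0, 0], [0, 0, 0, 0, 0, 0]]

```text
clock: 29.95
tcp_pos: [0.652, 0.2682, 0.256]
orientation: [-0.003, -0.688, 0.726, 0.002]
wrist_force: [1.3, -5.4, -4.8]
finger_gap: -0.0002
```

send_rows:
  deltas:
    - [[0, -0.7, 0, 0, 0, 0], [0, -1.5, 0, 0, 0, 0], [0, -2.5, 0, 0, 0, 0], [0, -3.5, 0, 0, 0, 0], [0, -5, 0, 0, 0, 0], [0, -8, 0, 0, 0, 0], [0, -10, 3, 0, 0, 0], [0, -14, 8, 0, 0, 0], [0, -18, 10, 0, 0, 0], [-5, -21, 10, 0, 0, 0], [-9, -24, 10, 0, 0, 0], [-12, -27, 10, 0, 0, 0]]

```text
clock: 31.15
tcp_pos: [0.5341, 0.0006, 0.3568]
orientation: [-0.001, -0.688, 0.726, 0.002]
wrist_force: [0.1, -0.7, 0.7]
finger_gap: -0.0002
```

```bash
python3 look.py l17
python3 - <<'E'
from plan import *
d=np.load('last.npz'); a=d['isc'][:,:,::-1]
cv2.imwrite('pics/l17_z.png',cv2.resize(a[160:310,175:275],(500,750),interpolation=cv2.INTER_CUBIC)[:600])
w=d['wt'].reshape(-1,3); m=(abs(w[:,0]-.652)<.05)&(abs(w[:,1]-.264)<.05)&(w[:,2]>.25); k=w[m]; print(len(k),k.min(0),k.max(0))
s=get_state(); print(s['wrist_force'])
E
```

```text
31.15 [0.5341 0.0006 0.3568] [-0.001 -0.688  0.726  0.002] [ 0.1 -0.7  0.7] -0.00015492545409278463 [-0.15  0.24  0.25  1.59  0.   -1.67]
52 [0.64073969 0.25297733 0.26817563] [0.66334847 0.27433683 0.28856541]
[0.791263   0.3549519  0.55742427]
```

View pics/l17_z.png

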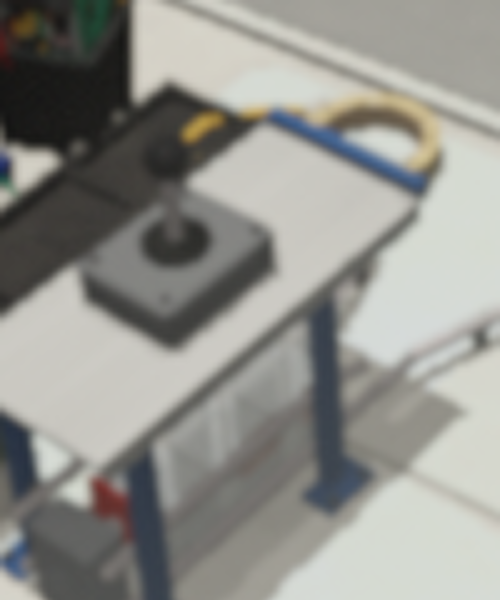

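View pics/l17_t.png

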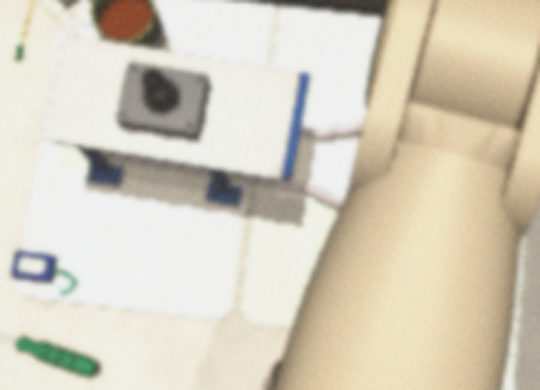

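send_rows:
  deltas:
    - [[0, -3, 0, 0, 0, 0], [0, -5, 0, 0, 0, 0], [0, -5, 0, 0, 0, 0], [0, -5, 0, 0, 0, 0], [0, -5, 0, 0, 0, 0]]

```text
clock: 31.75
tcp_pos: [0.5356, -0.0474, 0.3568]
orientation: [-0.001, -0.688, 0.726, 0.002]
wrist_force: [-0.6, 0.2, 0.1]
finger_gap: -0.0004
```

Run:
```python
from plan import *
p=read_camera('scene');w=cloud(p)
for th in ['sanding_block_mid','masking_tape_mid','tip_case_mid']: print(th,[(round(d['conf'],2),np.round(d['box']).tolist()) for d in find_in(p,th)[:1]])
print(get_state()['wrist_force']); print(hand_in())
```

```text
sanding_block_mid []
masking_tape_mid [(0.55, [250.0, 187.0, 25.0, 14.0])]
tip_case_mid [(0.53, [229.0, 325.0, 24.0, 21.0])]
[ 0.16806795  0.48387388 -0.22009086]
the job is handed in; nothing more can be done
None
```

I loaded both bottles, pressed the buffer in, worked the jog lever, and handed the job in at about 32 s. I carried each bottle to the mouth by its cap and pushed it in low with the hand leaned 48°, first the right-hand one, then the one between the lane and the robot.

**Bottles:** They slid in under steady, low force. The last scene picture shows no gap or tilt in what is visible, but most of the row is hidden by the roof and posts, so I did not measure the spacing.

**Buffer:** The push force jumped from about 8 N to about 15 N on contact, and I pressed about 6 mm further. The shift of the red plate in the scene picture gives roughly 5.5 to 7.7 mm, and the plate stayed put when I withdrew.

**Jog lever:** I held it well over for more than a second. Its angle was judged from the picture only. After release, the ball was back at its starting position, within about 1 mm.

**First bottle at the mouth:** While I drew it forward by the cap, it tilted slightly or was held up by the guide bars. It settled upright about 16 mm short and then pushed in without trouble.

**Bystanders:** The tape was found within about 2 pixels of its starting box. The case's box centre shifted 6 pixels and came out narrower, at low confidence (0.53), though by eye it looked unmoved. The network missed the sanding block in the last picture. It was last seen in place just before the lever move (scene view), and the arm did not go near it afterwards.

The wrist force was about zero at hand-in, so the robot was touching nothing.

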